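# Set the tortilla press's thickness dial four clicks from its stop and close it

## Task

Set the tortilla press for its thickness: turn the dial anticlockwise (seen from above) gently until you feel it press lightly against its end stop, then turn it clockwise by exactly four clicks and let go of it. Then swing the upper plate down gently until it rests on the stop pin, let go, and leave the other things on the bench where they are.

Things in the scene. Friction and masses are not known exactly. Their poses are not given: they have to be found in the camera images.
- press: fixed tortilla press: dark wooden board 285 x 335 x 20 mm, lower plate of aluminium (180 mm across, top 36 mm above the bench). Origin: on the bench under the centre of the lower plate; x points from the handle side to the hinge, y to the side where the dial stands, z up. The board reaches from x = -125 to +160 mm and y = -113 to +223 mm
- dial_grip (a point): centre of the thickness dial at the height to grip, 78 mm above the bench, fixed to the press at x = -85, y = +175 mm (it does not turn). The dial is an upright black cylinder with fine ribs and no mark, 52 mm across, 34 mm tall (61 to 95 mm above the bench), on a steel column 42 mm across with room for fingertips beside it. It turns about its vertical axis; it cannot be pushed in
- dial_top (a point): centre of the dial's top face, 95 mm above the bench, fixed to the press. The dial has 8 sprung clicks above zero, 20 degrees apart, that hold it; it starts about 2 to 4 above zero. Leaving a click takes 0.1 to 0.25 N m, falling to nothing halfway (10 degrees); then the dial pulls on by itself as strongly, into the next. Clockwise (from above) raises the stop pin
- stop: the dial's end stop, a small stud inside it, out of sight, 23 mm from its axis; the dial meets it 3 to 10 degrees (differs each time) anticlockwise of the zero click and springs back to that click when let go. It counts as reached when pressed with over 2.5 N; past it the resistance keeps growing instead of falling off; over 25 N (0.57 N m on top of the click's own torque) damages it
- pin: the stop pin, upright, steel, 12 mm across, at the press's x = -100, y = +80 mm; it limits how far the upper plate comes down. Origin: centre of its top, 36 mm above the bench at the zero click and 1.5 mm more per click, so 42 mm at four clicks. It must never be pressed with more than 30 N
- press_lid (a joint): angle of the upper plate about its hinge: 0 when level, as it rests on the pin at four clicks; grows as it opens, to 1.4 rad; starts open at 1.05 to 1.25. The hinge is stiff: the plate stays where it is left and takes under 10 N at the handle to move down
- lid_hinge (a point): point on the hinge axis of the upper plate, 48 mm above the bench at the press's x = +115 mm; the axis runs along the press's y
- lid_handle (a point): middle of the upper plate's handle, a round steel bar 12 mm thick, 100 mm long along the press's y, joined to the plate by a rod at each end (88 mm free between them; over 55 mm of open space between bar and plate). 270 mm from the hinge axis, and 4 mm above it when level. The plate: aluminium disc 180 mm across, 12 mm thick, 0.8 kg, with an ear that comes down on the pin
- cup: bystander: tin mug 72 mm across, 85 mm tall, origin under its centre, handle at its +y
- dish: bystander: white ceramic bowl 140 mm across, 35 mm tall, origin under its centre
- brush: bystander: hard plastic brush 200 mm long lying along its x, origin under its middle
- salt_jar: bystander: small clay jar 48 mm across, 70 mm tall standing on the press's board behind the dial, origin under its centre
- spoon: bystander: wooden spoon 200 mm long lying along its x
- masa_bowl: bystander: clay bowl 170 mm across, 75 mm tall, origin under its centre

How it is judged:
By the outcome, as a careful person would: the job done as asked, in the order asked, and still so for the second after the job is handed in, with the robot touching nothing.
It also fails if it takes over 72 s, if anything falls off the work surface, if the arm or the gripper's body presses on something with over 40 N, if the wrist force passes 120 N, or if a joint passes its speed limit or range.

## Robot

A 7-joint arm with a two-finger parallel gripper is mounted at the origin on the work surface. World frame = base frame: x ahead of the robot, y to its left, z up, the work surface at z = 0. Lengths are in mm, angles in rad, forces in N, time in s.
With the tool pointing down it reaches from about 425 to 1025 mm from the base axis. Payload 3.6 kg.
Tool frame: the origin (TCP) lies on the mounting face of the last link; the fingertips stand 173 mm ahead of it and the grasp point (between the pads) lies 155 mm ahead of it (robot.tip_reach is the distance from the TCP to the fingertips, in mm); x points along the fingers, z is the direction in which the jaws open and shut, and the axes are right-handed (so a half turn about x gives the same grasp; the last joint's range is limited). The gripper opens to 85 mm and grips with 20 to 120 N. Pads are 22 mm wide; open, the fingers measure 114 mm over their backs; the gripper's body (76 mm by 85 mm) begins 54 mm behind the grasp point. The pads swing forward as they close: fully open they stand 13 mm farther back than shut.
Start: joints at [1.234, 0.591, 0.048, 1.609, -0.033, 0.943, -0.034], TCP at [174.311, -703.737, 404.702] pointing down, gripper open.
Joint ranges: [-2.69, 2.69], [-0.47, 2.24], [-1.27, 1.36], [0.19, 2.51], [-1.53, 4.68], [0.08, 2.07], [-3.09, 3.09]. Speed limits (rad/s): [2.57, 2.57, 3.14, 3.14, 3.14, 3.14, 3.14].

## Interface

Orientations are given as a rotation vector (axis times angle).
In Python, from workcell import robot, viewer gives the robot as it stands. The module is installed in compiled form; this text tells all that it offers.
- The arm moves only by the shell command python3 -m pendant 'ROWS' [FORCE]. ROWS is a JSON object of lists of equal length, an entry for each row: "slide": the shift along the tool's x, y, z in m, a list of three; "angular": the turn, a rotation vector about the tool's x, y, z in degrees, a list of three; "gripper": the closure in counts, from 0 (fully open) to 255 (shut). In form: {"slide": [[tx, ty, tz], ...], "angular": [[wx, wy, wz], ...], "gripper": [gripper, ...]}. A call has 1 to 8 rows; each row is the pose to reach, as a shift and turn from the pose measured when the call began, along the tool's axes at that moment; what a row does not reach only later rows make up. A row lasts 1/12 s, in which the tool goes at most 41.7 mm and 7.16 degrees, less where a joint would pass 70% of its speed; a pose out of reach is approached as far as the arm can. A call with a gripper value outside its range is refused whole. The fingers move at their own pace and stop on an object; FORCE is the grip in N (left out, the last holds). Time passes only in rows, so rows that repeat a pose let the fingers close. It gives the time, the measured TCP pose, the force and the opening at its end, in the units of the state.
- robot.observe(): the state, without advancing time (a new reading comes with each control period).
- viewer.camera(name): name is "scene" or "side" or "wrist"; returns (picture, depth): 400x640x3 uint8, red, green, blue; 400x640 float32, mm along the optical axis (not along the pixel's ray), 0 where there is no reading.
- viewer.get_calibration(name): a dict with "K" (3x3 intrinsics, pixels), "rvec" (rotation vector, rad) and "tvec" (3), from world to camera coordinates, as OpenCV has them. Camera axes: x right, y down, z forward; pixel columns grow to the right and rows downward; lengths in mm; the calibration is good to about 2 mm. A picture is of the moment at which its call begins: read the wrist's pose just before it. get_calibration takes no time and is no camera call; for the wrist camera it gives the pose at the moment of the call.
- robot.job_done(): hands the job in, once; it reports no verdict.
The state is a dict: "time": time; "joints": joint angles; "dq": joint speeds; "joint_efforts": joint torques, N m; "ee_pos": TCP position; "tool_rot": TCP orientation; "wrist_force": force on the tool from outside, world axes, zero at the start; "torque": the same for the moment, N m; "opening": finger opening in mm.
Only numpy, scipy, OpenCV 4.12 (cv2) and the standard library are available. Lean on these libraries where they do the work, as an engineer would, in place of code of your own. Each camera call takes 0.05 s, during which the arm holds its last target.

## Working session

There is one attempt and no reset: what is moved stays moved. The work goes in short steps, Python scripts to look and compute and a shell command to move; the robot and the scene stay as the last step left them, time stands still between calls to the robot, and variables do not carry over. Pictures are saved under pics/ and viewed, and the job is handed in when it is done.

```bash
mkdir -p pics; python3 - <<'E'
from workcell import robot, viewer
import cv2, numpy as np
s=robot.observe(); print({k:np.round(v,3).tolist() for k,v in s.items()})
for n in ["scene","side","wrist"]:
    c=viewer.get_calibration(n); print(n,np.round(c["K"],1).tolist(),np.round(c["rvec"],3),np.round(c["tvec"],1))
    p,d=viewer.camera(n); cv2.imwrite(f"pics/{n}0.png",p[:,:,::-1]); np.savez(f"pics/{n}0.npz",p=p,d=d,**c)
E
```

```text
{'time': 0.0, 'joints': [1.235, 0.592, 0.048, 1.61, -0.033, 0.943, -0.034], 'dq': [0.0, -0.0, -0.0, -0.001, -0.001, 0.002, 0.001], 'joint_efforts': [-0.001, -54.869, 1.546, -19.812, 0.009, 0.009, -0.0], 'ee_pos': [174.205, -703.299, 403.548], 'tool_rot': [1.03, 1.316, -1.028], 'wrist_force': [-0.586, 0.865, 0.339], 'torque': [-0.085, 0.017, 0.004], 'opening': 85.556}
scene [[492.4, 0.0, 315.0], [0.0, 492.4, 200.6], [0.0, 0.0, 1.0]] [ 1.622  2.064 -0.74 ] [ 200.1 -365.  1660.7]
side [[382.4, 0.0, 325.8], [0.0, 382.4, 197.4], [0.0, 0.0, 1.0]] [ 2.349 -0.457  0.167] [-563.1  169.1  942.7]
wrist [[297.0, 0.0, 321.4], [0.0, 297.0, 202.3], [0.0, 0.0, 1.0]] [-2.265  1.772  0.288] [-724.4  -40.5  380.9]
```

View pics/scene0.png

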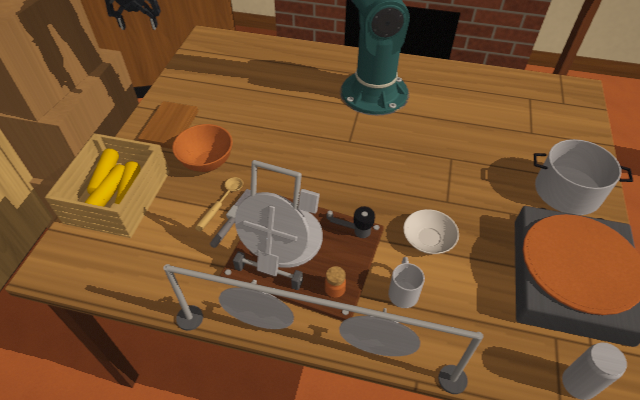

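View pics/side0.png

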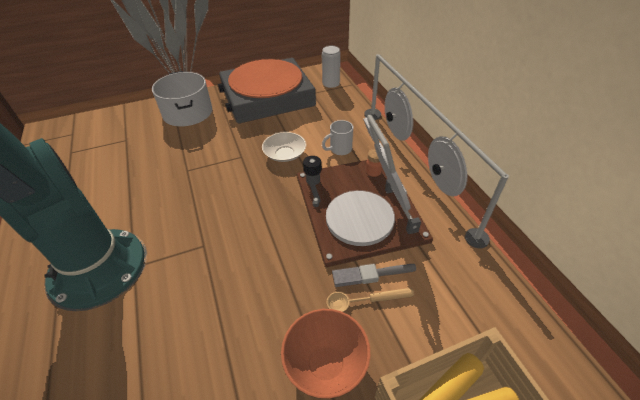

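View pics/wrist0.png

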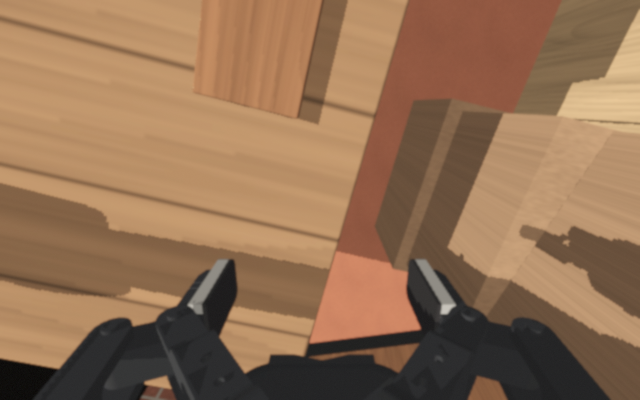

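The scene view shows the press with its lid open (handle bar near (275,168)) and the hinge away from the robot. The black dial is at (364,215) and the salt jar at (335,282). A hanging rack stands behind at row ~300, and the mug and dish are to the right. The side view shows the lower plate at (360,218) and the dial at (312,165).

```bash
cat > h.py <<'E'
import numpy as np, cv2
from scipy.spatial.transform import Rotation as R
def cloud(f):
    z=np.load(f); d=z["d"].astype(float); K=z["K"]; Rm=R.from_rotvec(z["rvec"].ravel()).as_matrix(); t=z["tvec"].ravel()
    v,u=np.mgrid[0:400,0:640]
    P=np.stack([(u-K[0,2])/K[0,0]*d,(v-K[1,2])/K[1,1]*d,d],-1)
    W=(P-t)@Rm
    W[d==0]=np.nan
    return W,z["p"]
def proj(f,X):
    z=np.load(f); return cv2.projectPoints(np.array(X,float).reshape(-1,3),z["rvec"],z["tvec"],z["K"],None)[0].reshape(-1,2)
E
python3 - <<'E'
from h import *
for n,pts in (("scene",[(364,212),(364,228),(275,168),(255,163),(298,177),(240,262),(298,278),(380,228),(345,312),(335,270),(430,235),(407,285),(270,235),(320,240)]),("side",[(312,160),(312,170),(360,218),(333,205),(394,215),(303,175),(329,256),(427,237),(375,125),(405,200),(415,224),(388,190),(285,150),(342,140)])):
    W,p=cloud(f"pics/{n}0.npz")
    for u,v in pts: print(n,u,v,np.round(W[v,u],0),p[v,u])
E
```

```text
scene 364 212 [590.  63.  98.] [149 141 131]
scene 364 228 [618.  70.  72.] [21 19 20]
scene 275 168 [ 685. -122.  310.] [146 138 128]
scene 255 163 [ 681. -167.  310.] [139 132 123]
scene 298 177 [690. -72. 301.] [139 131 122]
scene 240 262 [ 776. -199.   59.] [84 79 75]
scene 298 278 [788. -53.  63.] [92 88 84]
scene 380 228 [572. 108.  23.] [97 53 27]
scene 345 312 [827.  67.  25.] [153 145 134]
scene 335 270 [765.  28.  93.] [166 122  68]
scene 430 235 [551. 237.   5.] [193 178 161]
scene 407 285 [711. 197.   3.] [106  99  95]
scene 270 235 [ 742. -128.  146.] [137 130 125]
scene 320 240 [657. -32.  40.] [178 169 163]
side 312 160 [593.  67.  93.] [175 169 157]
side 312 170 [583.  40.  82.] [26 25 29]
side 360 218 [ 651. -130.   33.] [194 186 178]
side 333 205 [603. -62.  34.] [201 191 184]
side 394 215 [ 743. -147.   22.] [134 117 108]
side 303 175 [571.  92.  22.] [168 161 150]
side 329 256 [ 534. -204.   24.] [172 165 154]
side 427 237 [ 788. -239.   16.] [73 47 34]
side 375 125 [ 679. -111.  307.] [176 169 157]
side 405 200 [ 714. -216.  162.] [113 109 105]
side 415 224 [ 759. -217.   56.] [61 60 59]
side 388 190 [767. -67.  33.] [57 55 53]
side 285 150 [562. 245.   3.] [229 217 197]
side 342 140 [724. 159.  57.] [115 111 108]
```

```bash
python3 - <<'E'
import cv2
a=cv2.imread("pics/scene0.png")[140:330,180:480]; cv2.imwrite("pics/sc.png",cv2.resize(a,(800,507),interpolation=cv2.INTER_CUBIC))
a=cv2.imread("pics/side0.png")[90:290,240:520]; cv2.imwrite("pics/sd.png",cv2.resize(a,(800,571),interpolation=cv2.INTER_CUBIC))
E
```

```text
(no output)
```

View pics/sc.png

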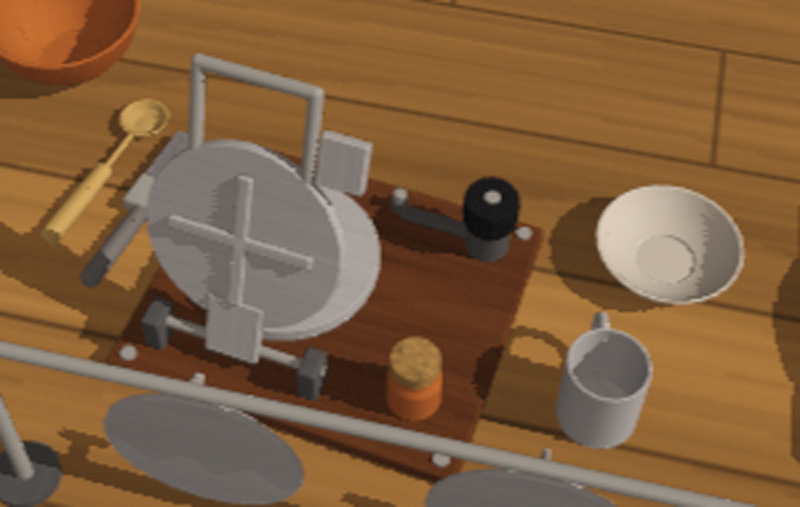

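View pics/sd.png

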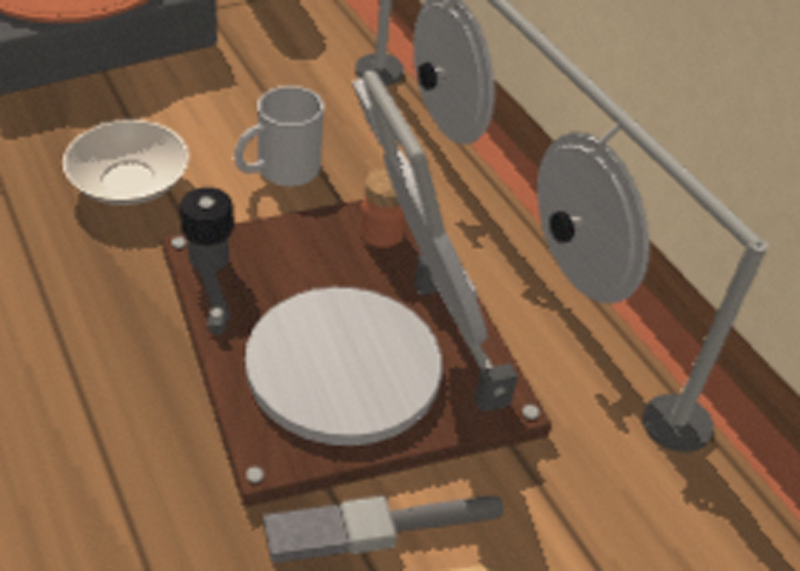

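```bash
python3 - <<'E'
from h import *
from scipy.optimize import least_squares
W,p=cloud("pics/side0.npz"); Ws,ps=cloud("pics/scene0.npz")
# plate: top-face points, ellipse of bright component in side
v,u=np.mgrid[0:400,0:640]
m=(abs(W[...,2]-35)<4)&(np.hypot(W[...,0]-640,W[...,1]+115)<120)
n,l,st,c=cv2.connectedComponentsWithStats(m.astype(np.uint8)); k=l[218,360]; mm=(l==k).astype(np.uint8)
cs=max(cv2.findContours(mm,0,1)[0],key=len)[:,0]
# rays to z=36 plane
def ray(f,uv,z0):
    z=np.load(f);K=z["K"];Rm=R.from_rotvec(z["rvec"].ravel()).as_matrix();C=-Rm.T@z["tvec"].ravel()
    uv=np.atleast_2d(uv);d=np.c_[(uv-K[[0,1],[2,2]])/K[[0,1],[0,1]],np.ones(len(uv))]@Rm
    return C+d*((z0-C[2])/d[:,2])[:,None]
P=ray("pics/side0.npz",cs,36)
r=least_squares(lambda q:np.hypot(P[:,0]-q[0],P[:,1]-q[1])-q[2],[640,-110,90],loss="soft_l1")
print("plate",r.x,np.sqrt(np.mean(r.fun**2)))
for nm,WW in(("side",W),("scene",Ws)):
    q=WW.reshape(-1,3); q=q[(q[:,2]>64)&(q[:,2]<91)&(np.hypot(q[:,0]-595,q[:,1]-62)<55)]
    s=least_squares(lambda c:np.hypot(q[:,0]-c[0],q[:,1]-c[1])-26,[595,62],loss="soft_l1"); print(nm,"dial",s.x,len(q),np.sqrt(np.mean(s.fun**2)))
    t=WW.reshape(-1,3); t=t[(t[:,2]>91)&(t[:,2]<105)&(np.hypot(t[:,0]-595,t[:,1]-62)<40)]; print("top mean",t.mean(0),len(t))
for uv in [(364,214)]: print("scene top centre@95+",ray("pics/scene0.npz",uv,97))
print("side top",ray("pics/side0.npz",(312.4,160.9),97))
print("rivets scene",ray("pics/scene0.npz",[(376,227.5),(345.5,312.3),(228,272),(330,213)],23))
print("rivets side",ray("pics/side0.npz",[(302.6,175),(329,256),(426,234)],23))
print("handle bar ends scene",Ws[163,255],Ws[175,298])
E
```

```text
plate [ 652.32147382 -122.51349576   88.18115526] 1.0916280327956167
side dial [590.68832585  64.34521735] 156 3.169262636329029
top mean [589.7073888   61.72353936  93.12433003] 157
scene dial [591.7196833   65.38096409] 138 1.3566659553030296
top mean [595.00758263  65.73530967  95.8243664 ] 282
scene top centre@95+ [[594.65601692  64.12394546  97.        ]]
side top [[591.21892641  58.76538584  97.        ]]
rivets scene [[ 573.31949115   97.25106549   23.        ]
 [ 826.66780479   68.34452257   23.        ]
 [ 789.47552905 -229.68559966   23.        ]
 [ 554.8942039   -29.03608232   23.        ]]
rivets side [[ 569.65272417   91.16812907   23.        ]
 [ 533.93362606 -203.13877802   23.        ]
 [ 787.13500079 -234.069477     23.        ]]
handle bar ends scene [ 680.86477804 -166.85662493  309.58448556] [689.42533228 -71.66395092 306.0493772 ]
```

```bash
cat >> h.py <<'E'
def need(target=None,down=True,yaw=None,robot=None):
    """slide (m) and angular (deg) in tool axes to reach TCP target, x down, yaw=azimuth(deg) of tool z (jaw axis)"""
    s=robot.observe(); Rt=R.from_rotvec(s["tool_rot"]); M=Rt.as_matrix()
    print("t",round(float(s["time"]),2),"pos",np.round(s["ee_pos"],1),"xaxis",np.round(M[:,0],3),"z az",round(np.degrees(np.arctan2(M[1,2],M[0,2])),2),"q",np.round(s["joints"],2),"F",np.round(s["wrist_force"],1),"T",np.round(s["torque"],3),"open",round(float(s["opening"]),1))
    if target is not None: print("slide",np.round(M.T@(np.array(target)-s["ee_pos"])/1000,4))
    if yaw is not None:
        a=np.radians(yaw); zt=np.array([np.cos(a),np.sin(a),0]); xt=np.array([0,0,-1.]); G=np.c_[xt,np.cross(zt,xt),zt]
        print("ang",np.round(np.degrees((Rt.inv()*R.from_matrix(G)).as_rotvec()),2))
E
python3 - <<'E'
from h import *; from workcell import robot
need([591,62.5,330],yaw=None,robot=robot)
s=robot.observe();M=R.from_rotvec(s["tool_rot"]).as_matrix();print(M.round(3))
need(None,yaw=np.degrees(np.arctan2(M[1,2],M[0,2]))+82,robot=robot)
E
```

```text
t 0.15 pos [ 174.2 -703.4  403.8] xaxis [-0.001  0.002 -1.   ] z az -76.09 q [ 1.23  0.59  0.05  1.61 -0.03  0.94 -0.03] F [-0.1  0.3  1.1] T [-0.01  0.06  0.01] open 85.3
slide [ 0.0749  0.5887 -0.6431]
[[-0.001  0.971  0.24 ]
 [ 0.002  0.24  -0.971]
 [-1.    -0.    -0.002]]
t 0.15 pos [ 174.2 -703.4  403.8] xaxis [-0.001  0.002 -1.   ] z az -76.09 q [ 1.23  0.59  0.05  1.61 -0.03  0.94 -0.03] F [-0.1  0.3  1.1] T [-0.01  0.06  0.01] open 85.3
ang [-8.2e+01 -9.0e-02 -7.0e-02]
```

```bash
python3 -m pendant '{"slide":[[0.003,0.0245,-0.0268],[0.006,0.049,-0.0536],[0.009,0.0735,-0.0804],[0.012,0.098,-0.1072],[0.015,0.1225,-0.134],[0.018,0.147,-0.1608],[0.021,0.1715,-0.1876],[0.024,0.196,-0.2144]],"angular":[[-3.4,0,0],[-6.8,0,0],[-10.2,0,0],[-13.6,0,0],[-17,0,0],[-20.4,0,0],[-23.8,0,0],[-27.2,0,0]],"gripper":[0,0,0,0,0,0,0,0]}'
python3 - <<'E'
from h import *; from workcell import robot
need([591,62.5,330],yaw=6,robot=robot)
E
```

```text
time: 0.82
ee_pos: [313.3, -446.4, 380.0]
tool_rot: [0.666, 1.468, -0.663]
wrist_force: [0.8, 0.8, -2.0]
opening: 85.2
t 0.82 pos [ 313.3 -446.4  380. ] xaxis [-0.001  0.002 -1.   ] z az -48.74 q [ 0.96  0.4  -0.11  2.03  0.06  0.71 -0.04] F [ 0.8  0.8 -2. ] T [ 0.007 -0.08  -0.028] open 85.2
slide [ 0.0507  0.5443 -0.1993]
ang [-54.74  -0.07  -0.08]
```

```bash
python3 -m pendant '{"slide":[[0.003,0.034,-0.0125],[0.006,0.068,-0.025],[0.009,0.102,-0.0375],[0.012,0.136,-0.05],[0.015,0.170,-0.0625],[0.018,0.204,-0.075],[0.021,0.238,-0.0875],[0.024,0.272,-0.1]],"angular":[[-3.4,0,0],[-6.8,0,0],[-10.2,0,0],[-13.6,0,0],[-17,0,0],[-20.4,0,0],[-23.8,0,0],[-27.2,0,0]],"gripper":[0,0,0,0,0,0,0,0]}'
python3 - <<'E'
from h import *; from workcell import robot
need([591,62.5,330],yaw=6,robot=robot)
E
```

```text
time: 1.48
ee_pos: [452.2, -190.2, 356.2]
tool_rot: [0.294, 1.552, -0.292]
wrist_force: [1.1, -0.8, -0.7]
opening: 85.0
t 1.48 pos [ 452.2 -190.2  356.2] xaxis [-0.001  0.002 -1.   ] z az -21.38 q [ 0.52  0.38 -0.27  2.16  0.17  0.62 -0.24] F [ 1.1 -0.8 -0.7] T [ 0.006 -0.046 -0.026] open 85.0
slide [0.0266 0.2859 0.0371]
ang [-27.38  -0.05  -0.09]
```

```bash
python3 -m pendant '{"slide":[[0.003,0.036,0.005],[0.006,0.072,0.01],[0.009,0.108,0.014],[0.012,0.144,0.019],[0.015,0.180,0.023],[0.018,0.216,0.028],[0.021,0.252,0.033],[0.0266,0.286,0.037]],"angular":[[-3.4,0,0],[-6.8,0,0],[-10.2,0,0],[-13.6,0,0],[-17,0,0],[-20.4,0,0],[-23.8,0,0],[-27.4,0,0]],"gripper":[0,0,0,0,0,0,0,0]}'
python3 - <<'E'
from h import *; from workcell import robot,viewer
need([591,62.5,330],yaw=6,robot=robot)
c=viewer.get_calibration("wrist");p,d=viewer.camera("wrist");cv2.imwrite("pics/w1.png",p[:,:,::-1]);np.savez("pics/w1.npz",p=p,d=d,**c)
need(robot=robot)
E
```

```text
time: 2.15
ee_pos: [591.9, 64.6, 330.2]
tool_rot: [-0.084, 1.568, 0.087]
wrist_force: [0.9, -0.3, 1.3]
opening: 85.1
t 2.15 pos [591.9  64.6 330.2] xaxis [ 0.001  0.002 -1.   ] z az 6.21 q [ 0.09  0.55 -0.38  1.95  0.3   0.69 -0.37] F [ 0.9 -0.3  1.3] T [-0.039 -0.033  0.003] open 85.1
slide [ 0.0001 -0.002  -0.0012]
ang [ 0.21  0.04 -0.11]
t 2.2 pos [594.4  72.4 329.9] xaxis [ 0.005  0.01  -1.   ] z az 6.8 q [ 0.08  0.55 -0.39  1.95  0.3   0.69 -0.37] F [ 3.   5.9 -0. ] T [ 0.434 -0.216 -0.   ] open 85.5
```

View pics/w1.png

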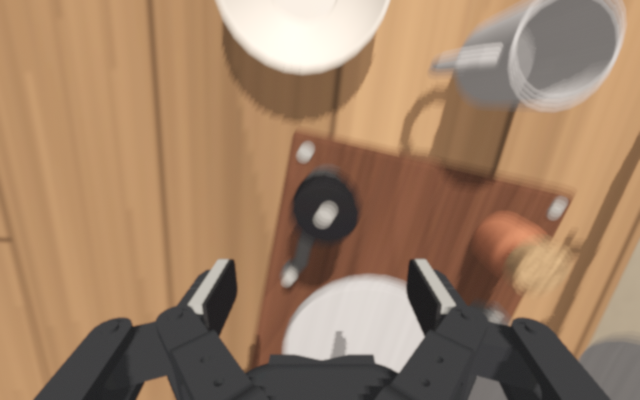

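Wrist view (motion-blurred, arm still settling): the dial is at (325,207), the dish above, the mug upper right, the jar right and the lower plate at bottom. I'll let it settle and measure again.

```bash
python3 -m pendant '{"slide":[[0,0,0],[0,0,0],[0,0.0,0]],"angular":[[0,0,0],[0,0,0],[0,0,0]],"gripper":[0,0,0]}'
python3 - <<'E'
from h import *; from workcell import robot,viewer
from scipy.optimize import least_squares
need([591,62.5,330],yaw=6,robot=robot)
c=viewer.get_calibration("wrist");p,d=viewer.camera("wrist");cv2.imwrite("pics/w2.png",p[:,:,::-1]);np.savez("pics/w2.npz",p=p,d=d,**c)
need(robot=robot)
W,p=cloud("pics/w2.npz"); q=W.reshape(-1,3); cc=p.reshape(-1,3)
near=np.hypot(q[:,0]-592,q[:,1]-62)<40
t=q[near&(q[:,2]>85)&(q[:,2]<105)&(cc.max(1)<80)]
print(len(t),t.mean(0),(t.min(0)+t.max(0))/2,t.min(0),t.max(0))
m=((W[...,2]>85)&(W[...,2]<105)&(np.hypot(W[...,0]-592,W[...,1]-62)<45)).astype(np.uint8)
cs=max(cv2.findContours(m,0,1)[0],key=len)[:,0]; print(cv2.minEnclosingCircle(cs))
E
```

```text
time: 2.45
ee_pos: [593.9, 71.6, 329.6]
tool_rot: [-0.085, 1.564, 0.1]
wrist_force: [0.2, -0.4, -0.5]
opening: 85.1
t 2.45 pos [593.9  71.6 329.6] xaxis [ 0.004  0.009 -1.   ] z az 6.75 q [ 0.08  0.55 -0.38  1.95  0.3   0.69 -0.37] F [ 0.2 -0.4 -0.5] T [ 0.019  0.096 -0.022] open 85.1
slide [-0.0005 -0.0087 -0.004 ]
ang [ 0.75  0.29 -0.51]
t 2.5 pos [593.8  70.7 329.6] xaxis [ 0.004  0.009 -1.   ] z az 6.67 q [ 0.08  0.55 -0.38  1.95  0.3   0.69 -0.37] F [ 0.2 -1.1 -0.7] T [-0.023  0.072  0.007] open 85.5
3205 [592.89540496  67.86436529  94.84368207] [592.9474895   65.80023211  91.19406162] [567.31436917  39.81428353  85.00137344] [618.58060984  91.7861807   97.38674979]
((316.9187927246094, 225.84945678710938), 34.60356903076172)
```

View pics/w2.png

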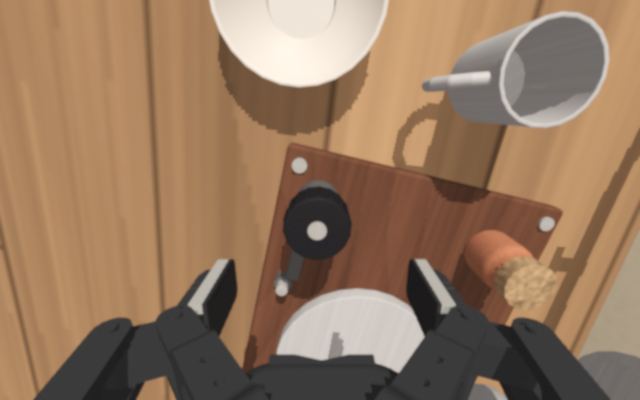

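```bash
python3 - <<'E'
from h import *
W,p=cloud("pics/w2.npz"); print(W[231,317],p[231,317])
q=W.reshape(-1,3); 
for lo,hi in((92,96.),(93,95.5)):
  t=q[(np.hypot(q[:,0]-592,q[:,1]-62)<40)&(q[:,2]>lo)&(q[:,2]<hi)]; print(np.median(t[:,2]),t.min(0),t.max(0),(t.min(0)+t.max(0))/2,t.mean(0))
# pin pos ; plate
m=(abs(W[...,2]-36)<5)&(W[...,0]>540)&(W[...,1]<20); t=W[m]; print(t.max(0),t.min(0))
E
```

```text
[593.39056207  64.20466115  96.20201662] [194 188 179]
95.1578255386743 [567.96571411  39.81428353  92.00686084] [618.75116148  90.7297116   95.99998838] [593.35843779  65.27199757  94.00342461] [593.10653134  66.76244565  95.0273272 ]
94.94005797045094 [567.97342177  39.81428353  93.01132792] [618.73724646  90.7297116   95.49998352] [593.35533412  65.27199757  94.25565572] [593.13775285  66.56944208  94.84491254]
[907.46609547  19.94725992  40.96815126] [ 560.31410756 -124.23082278   31.01901815]
```

```bash
python3 - <<'E'
from h import *; from workcell import robot
need([592.7,64.5,231],yaw=6,robot=robot)
E
```

```text
t 2.5 pos [593.8  70.7 329.6] xaxis [ 0.004  0.009 -1.   ] z az 6.67 q [ 0.08  0.55 -0.38  1.95  0.3   0.69 -0.37] F [ 0.2 -1.1 -0.7] T [-0.023  0.072  0.007] open 85.5
slide [ 0.0986 -0.0069 -0.0023]
ang [ 0.67  0.28 -0.48]
```

```bash
python3 -m pendant '{"slide":[[0.012,-0.005,-0.002],[0.025,-0.007,-0.0023],[0.038,-0.007,-0.0023],[0.052,-0.007,-0.0023],[0.066,-0.007,-0.0023],[0.080,-0.007,-0.0023],[0.092,-0.007,-0.0023],[0.0985,-0.007,-0.0023]],"angular":[[0.6,0.3,-0.5],[0.7,0.3,-0.5],[0.7,0.3,-0.5],[0.7,0.3,-0.5],[0.7,0.3,-0.5],[0.7,0.3,-0.5],[0.7,0.3,-0.5],[0.7,0.3,-0.5]],"gripper":[0,0,0,0,0,0,0,0]}'
python3 -m pendant '{"slide":[[0,0,0],[0,0,0]],"angular":[[0,0,0],[0,0,0]],"gripper":[0,0]}' 50
python3 - <<'E'
from h import *; from workcell import robot,viewer
need([592.7,64.5,231],yaw=6,robot=robot)
c=viewer.get_calibration("wrist");p,d=viewer.camera("wrist");cv2.imwrite("pics/w3.png",p[:,:,::-1])
E
```

```text
time: 3.17
ee_pos: [591.8, 63.2, 228.9]
tool_rot: [-0.082, 1.573, 0.08]
wrist_force: [0.0, -1.0, 0.7]
opening: 85.7
time: 3.33
ee_pos: [591.4, 62.6, 228.1]
tool_rot: [-0.082, 1.575, 0.079]
wrist_force: [0.0, -0.7, -0.1]
opening: 85.3
t 3.33 pos [591.4  62.6 228.1] xaxis [-0.005 -0.002 -1.   ] z az 5.86 q [ 0.02  0.69 -0.29  2.    0.39  0.51 -0.45] F [ 0.  -0.7 -0.1] T [0.004 0.008 0.022] open 85.3
slide [-0.0029  0.0017  0.0015]
ang [-0.14 -0.31  0.11]
```

View pics/w3.png

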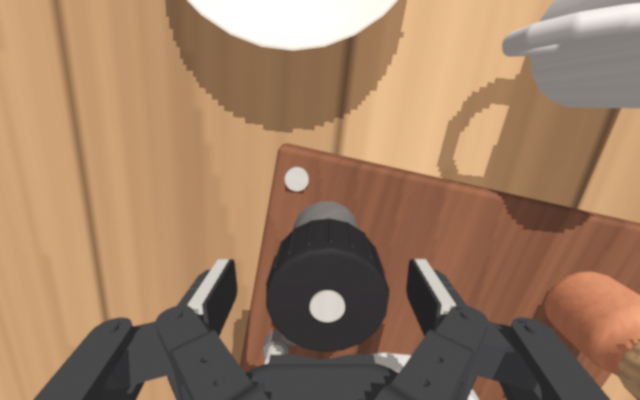

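```bash
python3 -m pendant '{"slide":[[-0.002,0.0015,0.0015],[-0.002,0.0015,0.0015],[-0.002,0.0015,0.0015],[-0.002,0.0015,0.0015],[-0.002,0.0015,0.0015],[-0.002,0.0015,0.0015]],"angular":[[0,-0.3,0],[0,-0.3,0],[0,-0.3,0],[0,-0.3,0],[0,-0.3,0],[0,-0.3,0]],"gripper":[0,40,70,90,110,130]}' 50
python3 - <<'E'
from h import *; from workcell import robot
need([592.7,64.5,231],yaw=6,robot=robot)
E
```

```text
time: 3.88
ee_pos: [592.6, 64.6, 231.6]
tool_rot: [-0.082, 1.569, 0.079]
wrist_force: [-2.1, -1.3, 4.0]
opening: 51.0
t 3.88 pos [592.6  64.6 231.6] xaxis [ 0.    -0.002 -1.   ] z az 5.88 q [ 0.02  0.69 -0.29  2.    0.39  0.51 -0.45] F [-2.1 -1.3  4. ] T [-0.046  0.55   0.052] open 51.0
slide [ 0.0006 -0.0001  0.0001]
ang [-0.12  0.01  0.14]
```

```bash
cat > r.py <<'E'
from h import *; from workcell import robot
s=robot.observe(); M=R.from_rotvec(s["tool_rot"]).as_matrix()
print("t %.2f az %.2f"%(s["time"],np.degrees(np.arctan2(M[1,2],M[0,2]))),"Tz %.3f"%s["torque"][2],"T",np.round(s["torque"][:2],2),"F",np.round(s["wrist_force"],1),"pos",np.round(s["ee_pos"],1),"x",np.round(M[:,0],3),"j7 %.2f op %.1f"%(s["joints"][6],s["opening"]))
E
python3 -m pendant '{"slide":[[0,0,0],[0,0,0],[0,0,0]],"angular":[[0,0,0],[0,0,0],[0,0,0]],"gripper":[255,255,255]}' 60 >/dev/null; python3 r.py
for i in 1; do python3 -m pendant '{"slide":[[0,0,0],[0,0,0]],"angular":[[-1.5,0,0],[-3,0,0]],"gripper":[255,255]}' >/dev/null; python3 r.py; done
python3 -m pendant '{"slide":[[0,0,0],[0,0,0]],"angular":[[-1.5,0,0],[-3,0,0]],"gripper":[255,255]}' >/dev/null; python3 r.py
python3 -m pendant '{"slide":[[0,0,0],[0,0,0]],"angular":[[-1.5,0,0],[-3,0,0]],"gripper":[255,255]}' >/dev/null; python3 r.py
```

```text
t 4.13 az 5.88 Tz 0.007 T [0.02 0.1 ] F [-0.4  0.2  0.9] pos [592.6  64.6 231.7] x [ 0.001 -0.002 -1.   ] j7 -0.45 op 50.9
t 4.30 az 8.92 Tz -0.336 T [-0. -0.] F [-0.9 -0.4 -0.4] pos [592.7  64.5 231.7] x [ 0.    -0.002 -1.   ] j7 -0.41 op 50.5
t 4.47 az 12.08 Tz -0.177 T [0.05 0.01] F [ 0.3  1.1 -0.2] pos [592.7  64.5 231.7] x [ 0.001 -0.002 -1.   ] j7 -0.37 op 51.0
t 4.63 az 15.28 Tz -0.009 T [ 0.01 -0.01] F [-1.5 -0.3  0.7] pos [592.7  64.6 231.7] x [ 0.001 -0.002 -1.   ] j7 -0.33 op 50.4
```

```bash
python3 -m pendant '{"slide":[[0,0,0],[0,0,0]],"angular":[[-2,0,0],[-4,0,0]],"gripper":[255,255]}' >/dev/null; python3 r.py
python3 -m pendant '{"slide":[[0,0,0],[0,0,0]],"angular":[[-2,0,0],[-4,0,0]],"gripper":[255,255]}' >/dev/null; python3 r.py
python3 -m pendant '{"slide":[[0,0,0],[0,0,0]],"angular":[[-2,0,0],[-4,0,0]],"gripper":[255,255]}' >/dev/null; python3 r.py
python3 -m pendant '{"slide":[[0,0,0],[0,0,0]],"angular":[[-2,0,0],[-4,0,0]],"gripper":[255,255]}' >/dev/null; python3 r.py
python3 -m pendant '{"slide":[[0,0,0],[0,0,0]],"angular":[[-2,0,0],[-4,0,0]],"gripper":[255,255]}' >/dev/null; python3 r.py
python3 -m pendant '{"slide":[[0,0,0],[0,0,0]],"angular":[[-2,0,0],[-4,0,0]],"gripper":[255,255]}' >/dev/null; python3 r.py
python3 -m pendant '{"slide":[[0,0,0],[0,0,0]],"angular":[[-2,0,0],[-4,0,0]],"gripper":[255,255]}' >/dev/null; python3 r.py
```

```text
t 4.80 az 19.50 Tz -0.101 T [ 0.04 -0.03] F [-0.6  0.1  0.2] pos [592.8  64.6 231.7] x [ 0.001 -0.002 -1.   ] j7 -0.28 op 50.4
t 4.97 az 23.74 Tz 0.001 T [0.03 0.  ] F [-0.2  0.3  0.1] pos [592.9  64.6 231.7] x [ 0.001 -0.002 -1.   ] j7 -0.23 op 50.7
t 5.13 az 27.90 Tz -0.313 T [0.04 0.02] F [ 0.2 -0.1  0.6] pos [592.9  64.6 231.7] x [ 0.001 -0.002 -1.   ] j7 -0.17 op 50.8
t 5.30 az 32.05 Tz -0.203 T [ 0.07 -0.03] F [-0.6  0.   0.7] pos [593.   64.6 231.7] x [ 0.001 -0.002 -1.   ] j7 -0.12 op 50.7
t 5.47 az 36.25 Tz -0.082 T [ 0.12 -0.03] F [-0.   1.  -0.1] pos [593.   64.6 231.7] x [ 0.002 -0.002 -1.   ] j7 -0.06 op 50.7
t 5.63 az 40.47 Tz -0.082 T [0.06 0.1 ] F [-0.8  1.6 -0.1] pos [593.   64.7 231.7] x [ 0.002 -0.001 -1.   ] j7 -0.01 op 50.8
t 5.80 az 44.70 Tz -0.039 T [0.02 0.08] F [-0.4 -0.1  0.6] pos [593.1  64.8 231.7] x [ 0.002 -0.001 -1.   ] j7 0.05 op 51.0
```

```bash
python3 -m pendant '{"slide":[[0,0,0],[0,0,0]],"angular":[[-1.0,0,0],[-2,0,0]],"gripper":[255,255]}' >/dev/null; python3 r.py
python3 -m pendant '{"slide":[[0,0,0],[0,0,0]],"angular":[[-1,0,0],[-1.5,0,0]],"gripper":[255,255]}' >/dev/null; python3 r.py
python3 -m pendant '{"slide":[[0,0,0],[0,0,0]],"angular":[[-1,0,0],[-1,0,0]],"gripper":[255,255]}' >/dev/null; python3 r.py
```

```text
t 5.97 az 46.79 Tz -0.141 T [0.03 0.07] F [-0.2  0.2  0.4] pos [593.1  64.7 231.7] x [ 0.002 -0.001 -1.   ] j7 0.07 op 50.8
t 6.13 az 48.32 Tz -0.310 T [0.08 0.  ] F [-1.1 -1.   1.2] pos [593.1  64.7 231.7] x [ 0.002 -0.001 -1.   ] j7 0.09 op 50.8
t 6.30 az 49.41 Tz -0.052 T [0.04 0.03] F [0.7 0.4 1. ] pos [593.1  64.7 231.7] x [ 0.002 -0.001 -1.   ] j7 0.11 op 50.6
```

```bash
python3 -m pendant '{"slide":[[0,0,0]],"angular":[[0,0,0]],"gripper":[255]}' >/dev/null; python3 r.py
python3 -m pendant '{"slide":[[0,0,0]],"angular":[[0,0,0]],"gripper":[255]}' >/dev/null; python3 r.py
python3 -m pendant '{"slide":[[0,0,0],[0,0,0]],"angular":[[-1,0,0],[-1,0,0]],"gripper":[255,255]}' >/dev/null; python3 r.py
python3 -m pendant '{"slide":[[0,0,0],[0,0,0]],"angular":[[-1,0,0],[-1,0,0]],"gripper":[255,255]}' >/dev/null; python3 r.py
```

```text
t 6.38 az 49.45 Tz -0.123 T [0.02 0.08] F [-0.4  0.2  0.4] pos [593.1  64.7 231.7] x [ 0.002 -0.001 -1.   ] j7 0.11 op 50.5
t 6.47 az 49.48 Tz -0.102 T [ 0.07 -0.  ] F [-1.1  1.1  0.4] pos [593.1  64.8 231.7] x [ 0.002 -0.001 -1.   ] j7 0.11 op 50.8
t 6.63 az 50.54 Tz -0.155 T [0.05 0.06] F [-0.8  0.6 -0.1] pos [593.1  64.8 231.7] x [ 0.002 -0.001 -1.   ] j7 0.12 op 51.0
t 6.80 az 51.63 Tz -0.017 T [0.09 0.02] F [-0.1  0.2  0.2] pos [593.1  64.8 231.7] x [ 0.002 -0.001 -1.   ] j7 0.14 op 50.7
```

```bash
for i in 1; do :; done
python3 -m pendant '{"slide":[[0,0,0],[0,0,0]],"angular":[[-1.5,0,0],[-1.5,0,0]],"gripper":[255,255]}' >/dev/null; python3 r.py
python3 -m pendant '{"slide":[[0,0,0],[0,0,0]],"angular":[[-1.5,0,0],[-1.5,0,0]],"gripper":[255,255]}' >/dev/null; python3 r.py
python3 -m pendant '{"slide":[[0,0,0],[0,0,0]],"angular":[[-1.5,0,0],[-1.5,0,0]],"gripper":[255,255]}' >/dev/null; python3 r.py
python3 -m pendant '{"slide":[[0,0,0],[0,0,0]],"angular":[[-1.5,0,0],[-1.5,0,0]],"gripper":[255,255]}' >/dev/null; python3 r.py
python3 -m pendant '{"slide":[[0,0,0],[0,0,0]],"angular":[[-1.5,0,0],[-1.5,0,0]],"gripper":[255,255]}' >/dev/null; python3 r.py
```

```text
t 6.97 az 53.24 Tz 0.003 T [0.01 0.01] F [0.  0.5 0.4] pos [593.1  64.8 231.7] x [ 0.002 -0.001 -1.   ] j7 0.16 op 50.7
t 7.13 az 54.86 Tz -0.065 T [ 0.01 -0.02] F [-0.4  0.3 -0.2] pos [593.1  64.9 231.7] x [ 0.002 -0.001 -1.   ] j7 0.18 op 50.8
t 7.30 az 56.48 Tz 0.021 T [ 0.07 -0.01] F [-0.1  0.7  0. ] pos [593.2  64.9 231.7] x [ 0.002 -0.001 -1.   ] j7 0.20 op 50.9
t 7.47 az 58.09 Tz -0.039 T [0.03 0.03] F [-0.  -0.   0.4] pos [593.2  64.9 231.7] x [ 0.002 -0.001 -1.   ] j7 0.22 op 50.8
t 7.63 az 59.70 Tz -0.032 T [ 0.   -0.02] F [-0.3  0.5  0.3] pos [593.2  64.9 231.7] x [ 0.002 -0.001 -1.   ] j7 0.25 op 50.8
```

```bash

python3 -m pendant '{"slide":[[0,0,0],[0,0,0]],"angular":[[-1,0,0],[-2,0,0]],"gripper":[255,255]}' >/dev/null; python3 r.py
python3 -m pendant '{"slide":[[0,0,0],[0,0,0]],"angular":[[-1,0,0],[-2,0,0]],"gripper":[255,255]}' >/dev/null; python3 r.py
python3 -m pendant '{"slide":[[0,0,0],[0,0,0]],"angular":[[-1,0,0],[-1.5,0,0]],"gripper":[255,255]}' >/dev/null; python3 r.py
python3 -m pendant '{"slide":[[0,0,0],[0,0,0]],"angular":[[-1,0,0],[-1,0,0]],"gripper":[255,255]}' >/dev/null; python3 r.py
python3 -m pendant '{"slide":[[0,0,0],[0,0,0]],"angular":[[-1,0,0],[-1,0,0]],"gripper":[255,255]}' >/dev/null; python3 r.py
```

```text
t 7.80 az 61.79 Tz -0.038 T [0.05 0.01] F [-0.8  0.4  0.1] pos [593.2  64.9 231.7] x [ 0.003 -0.001 -1.   ] j7 0.27 op 51.0
t 7.97 az 63.91 Tz 0.001 T [ 0.07 -0.07] F [ 0.5  1.  -0.6] pos [593.2  65.  231.7] x [ 0.003 -0.001 -1.   ] j7 0.30 op 50.7
t 8.13 az 65.49 Tz -0.062 T [0.06 0.02] F [0.  0.6 0.3] pos [593.2  65.  231.7] x [ 0.003 -0.001 -1.   ] j7 0.32 op 50.5
t 8.30 az 66.54 Tz -0.029 T [ 0.11 -0.05] F [0.3 1.5 0.3] pos [593.2  65.  231.7] x [ 0.003 -0.    -1.   ] j7 0.34 op 50.9
t 8.47 az 67.56 Tz -0.149 T [ 0.09 -0.04] F [-0.9  0.1  0.4] pos [593.3  64.9 231.7] x [ 0.003 -0.    -1.   ] j7 0.35 op 50.5
```

```bash

python3 -m pendant '{"slide":[[0,0,0],[0,0,0]],"angular":[[-1,0,0],[-1,0,0]],"gripper":[255,255]}' >/dev/null; python3 r.py
python3 -m pendant '{"slide":[[0,0,0],[0,0,0]],"angular":[[-1,0,0],[-1,0,0]],"gripper":[255,255]}' >/dev/null; python3 r.py
python3 -m pendant '{"slide":[[0,0,0],[0,0,0]],"angular":[[-0.7,0,0],[-0.7,0,0]],"gripper":[255,255]}' >/dev/null; python3 r.py
```

```text
t 8.63 az 68.58 Tz -0.151 T [0.12 0.08] F [0.6 0.6 0.6] pos [593.3  64.9 231.7] x [ 0.002 -0.    -1.   ] j7 0.37 op 50.6
t 8.80 az 69.67 Tz -0.101 T [0.08 0.02] F [-0.1  0.5 -0. ] pos [593.3  65.  231.7] x [ 0.002 -0.    -1.   ] j7 0.38 op 50.7
t 8.97 az 70.43 Tz -0.123 T [ 0.08 -0.04] F [-1.1 -0.1 -0.3] pos [593.3  65.  231.7] x [ 0.003 -0.    -1.   ] j7 0.39 op 51.1
```

```bash

python3 -m pendant '{"slide":[[0,0,0],[0,0,0]],"angular":[[-1,0,0],[-1,0,0]],"gripper":[255,255]}' >/dev/null; python3 r.py
python3 -m pendant '{"slide":[[0,0,0],[0,0,0]],"angular":[[-1,0,0],[-1,0,0]],"gripper":[255,255]}' >/dev/null; python3 r.py
```

```text
t 9.13 az 71.52 Tz -0.049 T [0.04 0.02] F [-0.4  0.4 -0.6] pos [593.3  65.  231.7] x [ 0.003 -0.    -1.   ] j7 0.41 op 50.7
t 9.30 az 72.59 Tz -0.131 T [0.11 0.02] F [ 0.2  0.9 -0.1] pos [593.3  65.  231.7] x [ 0.003 -0.    -1.   ] j7 0.42 op 50.7
```

```bash

python3 -m pendant '{"slide":[[0,0,0],[0,0,0]],"angular":[[-1,0,0],[-1,0,0]],"gripper":[255,255]}' >/dev/null; python3 r.py
python3 -m pendant '{"slide":[[0,0,0],[0,0,0]],"angular":[[-1,0,0],[-1,0,0]],"gripper":[255,255]}' >/dev/null; python3 r.py
```

```text
t 9.47 az 73.68 Tz -0.058 T [ 0.06 -0.02] F [-0.4  0.3  0.2] pos [593.3  65.1 231.7] x [ 0.003 -0.    -1.   ] j7 0.44 op 51.0
t 9.63 az 74.76 Tz -0.096 T [ 0.06 -0.01] F [ 0.7  0.6 -0.9] pos [593.3  65.1 231.7] x [ 0.003 -0.    -1.   ] j7 0.45 op 50.8
```

```bash

python3 -m pendant '{"slide":[[0,0,0],[0,0,0]],"angular":[[-1,0,0],[-1,0,0]],"gripper":[255,255]}' >/dev/null; python3 r.py
python3 -m pendant '{"slide":[[0,0,0],[0,0,0]],"angular":[[-1,0,0],[-1,0,0]],"gripper":[255,255]}' >/dev/null; python3 r.py
```

```text
t 9.80 az 75.86 Tz 0.103 T [ 0.12 -0.02] F [-0.1  0.8 -0.6] pos [593.3  65.1 231.7] x [ 0.003 -0.    -1.   ] j7 0.47 op 50.7
t 9.97 az 76.94 Tz 0.016 T [ 0.03 -0.03] F [1.2 1.2 0.6] pos [593.3  65.1 231.7] x [ 0.003 -0.    -1.   ] j7 0.48 op 50.8
```

```bash

python3 -m pendant '{"slide":[[0,0,0],[0,0,0]],"angular":[[-1,0,0],[-1,0,0]],"gripper":[255,255]}' >/dev/null; python3 r.py
python3 -m pendant '{"slide":[[0,0,0],[0,0,0]],"angular":[[-1,0,0],[-1,0,0]],"gripper":[255,255]}' >/dev/null; python3 r.py
```

```text
t 10.13 az 78.00 Tz -0.061 T [ 0.11 -0.01] F [-0.2  0.7 -0.2] pos [593.3  65.1 231.7] x [ 0.003  0.    -1.   ] j7 0.50 op 50.7
t 10.30 az 79.08 Tz 0.069 T [ 0.07 -0.07] F [-0.4  1.6  0.5] pos [593.3  65.2 231.7] x [ 0.003  0.    -1.   ] j7 0.51 op 51.3
```

```bash

python3 -m pendant '{"slide":[[0,0,0],[0,0,0]],"angular":[[-1.5,0,0],[-2,0,0]],"gripper":[255,255]}' >/dev/null; python3 r.py
python3 -m pendant '{"slide":[[0,0,0],[0,0,0]],"angular":[[-1.5,0,0],[-2,0,0]],"gripper":[255,255]}' >/dev/null; python3 r.py
python3 -m pendant '{"slide":[[0,0,0],[0,0,0]],"angular":[[-1,0,0],[-1.5,0,0]],"gripper":[255,255]}' >/dev/null; python3 r.py
python3 -m pendant '{"slide":[[0,0,0],[0,0,0]],"angular":[[-1,0,0],[-1,0,0]],"gripper":[255,255]}' >/dev/null; python3 r.py
python3 -m pendant '{"slide":[[0,0,0],[0,0,0]],"angular":[[-1,0,0],[-1,0,0]],"gripper":[255,255]}' >/dev/null; python3 r.py
python3 -m pendant '{"slide":[[0,0,0],[0,0,0]],"angular":[[-0.7,0,0],[-0.7,0,0]],"gripper":[255,255]}' >/dev/null; python3 r.py
```

```text
t 10.47 az 81.21 Tz 0.037 T [ 0.15 -0.04] F [0.8 0.8 0.5] pos [593.3  65.2 231.7] x [ 0.003  0.    -1.   ] j7 0.54 op 51.0
t 10.63 az 83.36 Tz 0.065 T [ 0.05 -0.03] F [0.8 1.1 0.1] pos [593.3  65.2 231.7] x [ 0.003  0.    -1.   ] j7 0.57 op 50.5
t 10.80 az 84.92 Tz -0.036 T [ 0.16 -0.03] F [0.1 0.9 0.1] pos [593.3  65.2 231.7] x [ 0.003  0.    -1.   ] j7 0.59 op 50.7
t 10.97 az 85.96 Tz -0.052 T [ 0.13 -0.02] F [-0.3  1.3 -0.9] pos [593.3  65.2 231.7] x [ 0.003  0.    -1.   ] j7 0.61 op 50.5
t 11.13 az 86.97 Tz -0.149 T [0.21 0.08] F [-0.1  1.4  0. ] pos [593.3  65.2 231.7] x [ 0.003  0.001 -1.   ] j7 0.62 op 50.8
t 11.30 az 87.71 Tz -0.101 T [ 0.17 -0.02] F [ 0.1  2.2 -0.1] pos [593.3  65.2 231.7] x [ 0.003  0.001 -1.   ] j7 0.63 op 50.7
```

```bash

python3 -m pendant '{"slide":[[0,0,0],[0,0,0]],"angular":[[-0.8,0,0],[-0.8,0,0]],"gripper":[255,255]}' >/dev/null; python3 r.py
python3 -m pendant '{"slide":[[0,0,0],[0,0,0]],"angular":[[-0.8,0,0],[-0.8,0,0]],"gripper":[255,255]}' >/dev/null; python3 r.py
```

```text
t 11.47 az 88.54 Tz -0.188 T [0.2 0. ] F [ 0.4  0.  -0.1] pos [593.3  65.2 231.7] x [ 0.003  0.001 -1.   ] j7 0.64 op 50.8
t 11.63 az 89.34 Tz -0.339 T [0.19 0.  ] F [ 0.5  0.9 -0.1] pos [593.3  65.1 231.7] x [ 0.003  0.001 -1.   ] j7 0.66 op 50.7
```

```bash

python3 -m pendant '{"slide":[[0,0,0],[0,0,0]],"angular":[[-0.8,0,0],[-0.8,0,0]],"gripper":[255,255]}' >/dev/null; python3 r.py
```

```text
t 11.80 az 90.24 Tz -0.148 T [ 0.15 -0.06] F [ 0.4  0.7 -0.2] pos [593.3  65.2 231.7] x [ 0.003  0.001 -1.   ] j7 0.67 op 50.7
```

```bash

python3 -m pendant '{"slide":[[0,0,0],[0,0,0]],"angular":[[-0.8,0,0],[-0.8,0,0]],"gripper":[255,255]}' >/dev/null; python3 r.py
```

```text
t 11.97 az 91.07 Tz -0.185 T [0.17 0.04] F [-0.6  1.3 -0.1] pos [593.3  65.2 231.7] x [ 0.003  0.001 -1.   ] j7 0.68 op 50.9
```

```bash

python3 -m pendant '{"slide":[[0,0,0],[0,0,0]],"angular":[[-0.7,0,0],[-0.7,0,0]],"gripper":[255,255]}' >/dev/null; python3 r.py
```

```text
t 12.13 az 91.87 Tz -0.104 T [ 0.12 -0.01] F [ 0.3  1.2 -0.1] pos [593.3  65.2 231.7] x [ 0.003  0.001 -1.   ] j7 0.69 op 50.5
```

```bash

python3 -m pendant '{"slide":[[0,0,0],[0,0,0]],"angular":[[-0.7,0,0],[-0.7,0,0]],"gripper":[255,255]}' >/dev/null; python3 r.py
```

```text
t 12.30 az 92.63 Tz -0.028 T [ 0.08 -0.01] F [0.5 0.9 0.9] pos [593.3  65.3 231.7] x [ 0.003  0.001 -1.   ] j7 0.70 op 50.8
```

```bash

python3 -m pendant '{"slide":[[0,0,0],[0,0,0]],"angular":[[-0.7,0,0],[-0.7,0,0]],"gripper":[255,255]}' >/dev/null; python3 r.py
```

```text
t 12.47 az 93.35 Tz -0.154 T [ 0.2  -0.05] F [ 0.1  0.4 -0.8] pos [593.3  65.2 231.7] x [ 0.003  0.001 -1.   ] j7 0.71 op 50.7
```

```bash

python3 -m pendant '{"slide":[[0,0,0],[0,0,0]],"angular":[[-0.7,0,0],[-0.7,0,0]],"gripper":[255,255]}' >/dev/null; python3 r.py
```

```text
t 12.63 az 94.14 Tz -0.077 T [ 0.12 -0.03] F [ 0.8  0.8 -0.3] pos [593.3  65.3 231.7] x [ 0.003  0.001 -1.   ] j7 0.72 op 50.6
```

```bash

python3 -m pendant '{"slide":[[0,0,0],[0,0,0]],"angular":[[-0.7,0,0],[-0.7,0,0]],"gripper":[255,255]}' >/dev/null; python3 r.py
```

```text
t 12.80 az 94.88 Tz -0.152 T [ 0.16 -0.02] F [-0.3  0.2 -0. ] pos [593.3  65.3 231.7] x [ 0.003  0.001 -1.   ] j7 0.73 op 50.8
```

```bash

python3 -m pendant '{"slide":[[0,0,0],[0,0,0]],"angular":[[-0.7,0,0],[-0.7,0,0]],"gripper":[255,255]}' >/dev/null; python3 r.py
```

```text
t 12.97 az 95.64 Tz -0.081 T [ 0.09 -0.  ] F [-1.1  0.2  0.1] pos [593.3  65.3 231.7] x [ 0.003  0.001 -1.   ] j7 0.75 op 50.7
```

```bash

python3 -m pendant '{"slide":[[0,0,0],[0,0,0]],"angular":[[-0.7,0,0],[-0.7,0,0]],"gripper":[255,255]}' >/dev/null; python3 r.py
```

```text
t 13.13 az 96.37 Tz -0.189 T [0.1  0.01] F [-0.5  0.8  0.5] pos [593.3  65.3 231.7] x [ 0.003  0.001 -1.   ] j7 0.76 op 50.5
```

```bash

python3 -m pendant '{"slide":[[0,0,0],[0,0,0]],"angular":[[-0.5,0,0],[-0.5,0,0]],"gripper":[255,255]}' >/dev/null; python3 r.py
```

```text
t 13.30 az 96.87 Tz -0.279 T [0.12 0.01] F [0.8 0.7 0.5] pos [593.3  65.3 231.7] x [ 0.003  0.001 -1.   ] j7 0.76 op 50.8
```

```bash

python3 -m pendant '{"slide":[[0,0,0],[0,0,0]],"angular":[[-0.5,0,0],[-0.5,0,0]],"gripper":[255,255]}' >/dev/null; python3 r.py
```

```text
t 13.47 az 97.42 Tz -0.231 T [ 0.12 -0.01] F [-0.5  1.5  0.6] pos [593.3  65.3 231.7] x [ 0.003  0.001 -1.   ] j7 0.77 op 51.1
```

```bash

python3 -m pendant '{"slide":[[0,0,0],[0,0,0]],"angular":[[-0.5,0,0],[-0.5,0,0]],"gripper":[255,255]}' >/dev/null; python3 r.py
```

```text
t 13.63 az 97.94 Tz -0.274 T [ 0.14 -0.01] F [0.4 1.6 0.7] pos [593.3  65.3 231.7] x [ 0.003  0.001 -1.   ] j7 0.78 op 50.7
```

```bash

python3 -m pendant '{"slide":[[0,0,0],[0,0,0]],"angular":[[-0.5,0,0],[-0.5,0,0]],"gripper":[255,255]}' >/dev/null; python3 r.py
```

```text
t 13.80 az 98.44 Tz -0.306 T [ 0.13 -0.04] F [-0.3  1.3 -0.1] pos [593.3  65.3 231.7] x [ 0.003  0.002 -1.   ] j7 0.79 op 50.7
```

```bash

python3 -m pendant '{"slide":[[0,0,0]],"angular":[[0,0,0]],"gripper":[255]}' >/dev/null; python3 r.py;python3 -m pendant '{"slide":[[0,0,0]],"angular":[[0,0,0]],"gripper":[255]}' >/dev/null; python3 r.py
```

```text
t 13.88 az 98.43 Tz -0.341 T [ 0.1  -0.07] F [-0.6  0.1 -0.5] pos [593.3  65.3 231.7] x [ 0.003  0.002 -1.   ] j7 0.79 op 51.1
t 13.97 az 98.43 Tz -0.382 T [0.13 0.01] F [ 0.4  1.3 -0.1] pos [593.3  65.3 231.7] x [ 0.002  0.002 -1.   ] j7 0.79 op 50.8
```

```bash

python3 -m pendant '{"slide":[[0,0,0],[0,0,0],[0,0,0],[0,0,0],[0,0,0],[0,0,0],[0,0,0],[0,0,0]],"angular":[[1,0,0],[3,0,0],[5,0,0],[7,0,0],[9,0,0],[11,0,0],[12.5,0,0],[12.5,0,0]],"gripper":[255,255,255,255,255,255,255,255]}' >/dev/null; python3 r.py
```

```text
t 14.63 az 85.95 Tz 0.018 T [ 0.02 -0.05] F [-0.6 -0.2 -0.3] pos [593.3  65.2 231.7] x [ 0.003  0.001 -1.   ] j7 0.61 op 50.8
```

```bash

for i in 1; do python3 -m pendant '{"slide":[[0,0,0],[0,0,0]],"angular":[[2,0,0],[4,0,0]],"gripper":[255,255]}' >/dev/null; python3 r.py; done
python3 -m pendant '{"slide":[[0,0,0],[0,0,0]],"angular":[[2,0,0],[4,0,0]],"gripper":[255,255]}' >/dev/null; python3 r.py
python3 -m pendant '{"slide":[[0,0,0],[0,0,0]],"angular":[[2,0,0],[4,0,0]],"gripper":[255,255]}' >/dev/null; python3 r.py
python3 -m pendant '{"slide":[[0,0,0],[0,0,0]],"angular":[[2,0,0],[4,0,0]],"gripper":[255,255]}' >/dev/null; python3 r.py
python3 -m pendant '{"slide":[[0,0,0],[0,0,0]],"angular":[[2,0,0],[4,0,0]],"gripper":[255,255]}' >/dev/null; python3 r.py
python3 -m pendant '{"slide":[[0,0,0],[0,0,0]],"angular":[[2,0,0],[4,0,0]],"gripper":[255,255]}' >/dev/null; python3 r.py
python3 -m pendant '{"slide":[[0,0,0],[0,0,0]],"angular":[[2,0,0],[4,0,0]],"gripper":[255,255]}' >/dev/null; python3 r.py
python3 -m pendant '{"slide":[[0,0,0],[0,0,0]],"angular":[[2,0,0],[4,0,0]],"gripper":[255,255]}' >/dev/null; python3 r.py
python3 -m pendant '{"slide":[[0,0,0],[0,0,0]],"angular":[[2,0,0],[4,0,0]],"gripper":[255,255]}' >/dev/null; python3 r.py
python3 -m pendant '{"slide":[[0,0,0],[0,0,0]],"angular":[[2,0,0],[4,0,0]],"gripper":[255,255]}' >/dev/null; python3 r.py
```

```text
t 14.80 az 82.00 Tz 0.271 T [-0.1  -0.04] F [-0.9  0.6 -0.3] pos [593.3  65.2 231.7] x [ 0.003  0.    -1.   ] j7 0.55 op 50.8
t 14.97 az 77.99 Tz 0.100 T [ 0.06 -0.03] F [-0.6  0.4 -1. ] pos [593.2  65.2 231.7] x [ 0.003 -0.    -1.   ] j7 0.50 op 50.3
t 15.13 az 73.96 Tz 0.040 T [0.05 0.02] F [-1.   0.5  0.1] pos [593.2  65.1 231.7] x [ 0.003 -0.    -1.   ] j7 0.44 op 50.9
t 15.30 az 69.93 Tz -0.021 T [0.07 0.  ] F [-0.8  1.1 -0.5] pos [593.2  65.1 231.7] x [ 0.003 -0.001 -1.   ] j7 0.38 op 50.6
t 15.47 az 65.92 Tz 0.150 T [ 0.05 -0.02] F [-0.9  0.6 -1. ] pos [593.1  65.1 231.7] x [ 0.003 -0.001 -1.   ] j7 0.33 op 50.7
t 15.63 az 61.97 Tz 0.199 T [0.02 0.02] F [-0.1  0.6 -0.4] pos [593.1  65.1 231.7] x [ 0.003 -0.001 -1.   ] j7 0.27 op 50.8
t 15.80 az 57.96 Tz 0.036 T [0.07 0.02] F [-0.3 -0.4  0.5] pos [593.   65.  231.7] x [ 0.003 -0.002 -1.   ] j7 0.22 op 50.7
t 15.97 az 53.94 Tz 0.075 T [0.02 0.01] F [-0.3  0.3  0.5] pos [593.   65.  231.7] x [ 0.003 -0.002 -1.   ] j7 0.17 op 50.7
t 16.13 az 49.90 Tz 0.029 T [-0.04 -0.03] F [-0.5 -0.6  0.9] pos [592.9  65.  231.7] x [ 0.003 -0.002 -1.   ] j7 0.11 op 50.9
t 16.30 az 45.90 Tz 0.203 T [0.03 0.1 ] F [ 0.6  1.2 -0.1] pos [592.9  65.  231.7] x [ 0.003 -0.003 -1.   ] j7 0.06 op 50.8
```

```bash

python3 -m pendant '{"slide":[[0,0,0],[0,0,0],[0,0,0],[0,0,0]],"angular":[[2,0,0],[4,0,0],[6,0,0],[8,0,0]],"gripper":[255,255,255,255]}' >/dev/null; python3 r.py
python3 -m pendant '{"slide":[[0,0,0],[0,0,0],[0,0,0],[0,0,0]],"angular":[[2,0,0],[4,0,0],[6,0,0],[8,0,0]],"gripper":[255,255,255,255]}' >/dev/null; python3 r.py
python3 -m pendant '{"slide":[[0,0,0],[0,0,0]],"angular":[[2,0,0],[4,0,0]],"gripper":[255,255]}' >/dev/null; python3 r.py
python3 -m pendant '{"slide":[[0,0,0],[0,0,0]],"angular":[[2,0,0],[4,0,0]],"gripper":[255,255]}' >/dev/null; python3 r.py
python3 -m pendant '{"slide":[[0,0,0],[0,0,0]],"angular":[[2,0,0],[4,0,0]],"gripper":[255,255]}' >/dev/null; python3 r.py
python3 -m pendant '{"slide":[[0,0,0],[0,0,0]],"angular":[[2,0,0],[4,0,0]],"gripper":[255,255]}' >/dev/null; python3 r.py
python3 -m pendant '{"slide":[[0,0,0],[0,0,0]],"angular":[[2,0,0],[4,0,0]],"gripper":[255,255]}' >/dev/null; python3 r.py
python3 -m pendant '{"slide":[[0,0,0],[0,0,0],[0,0,0]],"angular":[[2,0,0],[4,0,0],[4,0,0]],"gripper":[255,255,255]}' >/dev/null; python3 r.py
```

```text
t 16.63 az 37.88 Tz 0.066 T [0.06 0.09] F [-0.2  0.   1. ] pos [592.8  64.9 231.7] x [ 0.003 -0.003 -1.   ] j7 -0.05 op 50.6
t 16.97 az 29.85 Tz -0.025 T [-0.06  0.06] F [-0.  -0.7 -0.1] pos [592.7  64.9 231.7] x [ 0.003 -0.003 -1.   ] j7 -0.15 op 50.8
t 17.13 az 25.84 Tz 0.171 T [0.06 0.09] F [ 0.1  0.8 -0.4] pos [592.7  64.9 231.7] x [ 0.003 -0.003 -1.   ] j7 -0.20 op 50.8
t 17.30 az 21.89 Tz 0.166 T [-0.01 -0.  ] F [ 0.5  0.4 -0.4] pos [592.6  64.9 231.7] x [ 0.002 -0.004 -1.   ] j7 -0.25 op 50.9
t 17.47 az 17.89 Tz 0.040 T [0.04 0.01] F [-0.5 -0.2  0.5] pos [592.5  64.9 231.7] x [ 0.002 -0.004 -1.   ] j7 -0.30 op 50.6
t 17.63 az 13.86 Tz 0.069 T [ 0.13 -0.01] F [ 0.1 -0.1  0.4] pos [592.5  64.9 231.7] x [ 0.002 -0.004 -1.   ] j7 -0.35 op 50.5
t 17.80 az 9.81 Tz 0.016 T [-0.04  0.06] F [-0.4  0.1  0.3] pos [592.4  64.9 231.7] x [ 0.002 -0.005 -1.   ] j7 -0.41 op 50.6
t 18.05 az 5.77 Tz 0.019 T [0.12 0.07] F [ 0.6  0.9 -0.3] pos [592.4  64.9 231.7] x [ 0.002 -0.005 -1.   ] j7 -0.46 op 50.7
```

```bash

python3 -m pendant '{"slide":[[0,0,0],[0,0,0],[0,0,0],[0,0,0],[0,0,0],[0,0,0]],"angular":[[0,0,0],[0,0,0],[0,0,0],[0,0,0],[0,0,0],[0,0,0]],"gripper":[100,60,30,0,0,0]}' 50; python3 r.py
python3 - <<'E'
from h import *; from workcell import robot
need([592.4,64.9,530],yaw=-7,robot=robot)
E
```

```text
time: 18.55
ee_pos: [592.4, 64.9, 231.8]
tool_rot: [-0.083, 1.568, 0.075]
wrist_force: [0.9, 0.4, 0.5]
opening: 85.4
t 18.55 az 5.77 Tz -0.016 T [-0.02 -0.02] F [0.9 0.4 0.5] pos [592.4  64.9 231.8] x [ 0.002 -0.005 -1.   ] j7 -0.46 op 85.4
t 18.55 pos [592.4  64.9 231.8] xaxis [ 0.002 -0.005 -1.   ] z az 5.77 q [ 0.02  0.69 -0.29  2.    0.39  0.51 -0.46] F [0.9 0.4 0.5] T [-0.016 -0.022 -0.016] open 85.4
slide [-0.2982 -0.0015  0.0004]
ang [12.77  0.11  0.28]
```

Rise straight up first, then turn the jaw axis square to the bar.

```bash

python3 -m pendant '{"slide":[[-0.015,0,0],[-0.04,0,0],[-0.08,0,0],[-0.12,-0.001,0],[-0.16,-0.001,0],[-0.2,-0.001,0],[-0.25,-0.001,0],[-0.285,-0.001,0]],"angular":[[0,0,0],[0,0,0],[0,0,0],[3,0,0],[6,0,0],[9,0,0],[12,0.1,0.3],[12.8,0.1,0.3]],"gripper":[0,0,0,0,0,0,0,0]}'
python3 -m pendant '{"slide":[[-0.01,0,0],[-0.01,0,0],[-0.01,0,0]],"angular":[[0,0,0],[0,0,0],[0,0,0]],"gripper":[0,0,0]}'
python3 - <<'E'
from h import *; from workcell import robot,viewer
need(None,yaw=-7,robot=robot)
for n in ("wrist","side","scene"):
  c=viewer.get_calibration(n);p,d=viewer.camera(n);cv2.imwrite(f"pics/{n}4.png",p[:,:,::-1]);np.savez(f"pics/{n}4.npz",p=p,d=d,**c)
E
```

```text
time: 19.22
ee_pos: [591.2, 65.2, 517.2]
tool_rot: [0.098, 1.569, -0.098]
wrist_force: [1.9, -1.0, -0.1]
opening: 85.4
time: 19.47
ee_pos: [590.9, 65.1, 527.7]
tool_rot: [0.098, 1.567, -0.098]
wrist_force: [-0.1, -0.1, -0.2]
opening: 85.3
t 19.47 pos [590.9  65.1 527.7] xaxis [ 0.001  0.    -1.   ] z az -7.14 q [ 0.11  0.33 -0.39  1.76  0.14  1.08 -0.45] F [-0.1 -0.1 -0.2] T [-0.008  0.062 -0.023] open 85.3
ang [-0.14  0.07 -0.01]
```

View pics/wrist4.png

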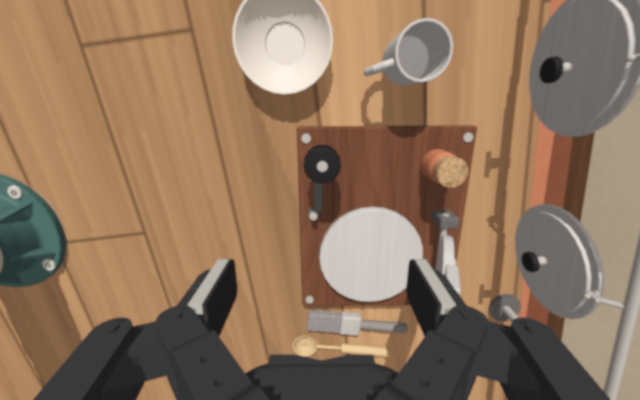

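View pics/side4.png

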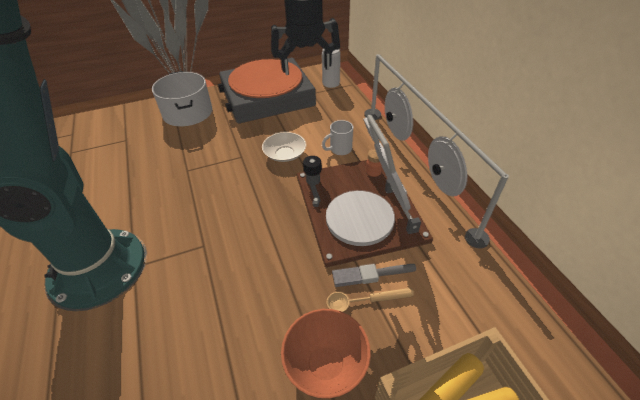

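```bash
python3 - <<'E'
from h import *
W,p=cloud("pics/wrist4.npz")
def med(u,v,k=1): return np.nanmedian(W[v-k:v+k+1,u-k:u+k+1].reshape(-1,3),0).round(1)
print("pin",med(313,215),"around",W[210:221,313,2].round(1),"plate",med(360,255,4),"dialtop",med(322,160,4),"screw",med(322,167),"board",med(380,160,4))
W2,_=cloud("pics/w2.npz"); print("pin before",W2[284:295:2,279:287:2,2].round(1))
# plate fit
m=(abs(W[...,2]-36)<4).astype(np.uint8); n,l,st,c=cv2.connectedComponentsWithStats(m); k=l[255,360]; t=W[l==k]; print(t.min(0),t.max(0),(t.min(0)+t.max(0))/2)
# dial top
t=W[(abs(W[...,2]-95)<4)&(np.hypot(W[...,0]-592,W[...,1]-64)<40)]; print((t.min(0)+t.max(0))/2)
# handle bar from scene4, side4
for n in("scene","side"):
  S,_=cloud(f"pics/{n}4.npz"); q=S.reshape(-1,3); t=q[(q[:,2]>285)&(q[:,2]<340)&(abs(q[:,0]-685)<60)&(abs(q[:,1]+120)<75)]
  top=t[t[:,2]>t[:,2].max()-14]; print(n,len(top),top.mean(0),top.min(0),top.max(0)); A=np.polyfit(top[:,1],top[:,0],1);print(A)
E
```

```text
pin [567.2 -25.1  42.3] around [30.3 31.3 34.9 42.  42.6 41.7 42.1 43.2 42.8 41.7 19.5] plate [ 638.1 -110.6   36.6] dialtop [594.1  72.7  95.8] screw [592.9  63.8  96.8] board [685.7  47.6  20.5]
pin before [[38.7 40.  40.9 38.3]
 [43.2 41.7 41.3 41.4]
 [43.  42.3 41.5 42.3]
 [43.1 41.6 41.6 42.4]
 [42.8 41.9 43.8 41.1]
 [42.7 41.8 43.5 42.1]]
[ 567.83326343 -209.49391228   32.13149621] [745.65944615 -29.51459915  39.42006594] [ 656.74635479 -119.50425571   35.77578108]
[593.55014624  65.16276012  94.7239107 ]
scene 298 [ 683.10616928 -119.52182147  306.69649452] [ 670.00656713 -176.22506312  299.30467963] [694.95702169 -65.52835558 313.24978923]
[1.19793721e-01 6.97424133e+02]
side 217 [ 675.20933197 -130.37874367  303.92498735] [ 665.5844267  -178.87286069  294.1820804 ] [687.13532461 -71.34347522 308.12731222]
[1.08152326e-01 6.89310096e+02]
```

Wrist view: jaws square to the board, lower plate at (371,254), pin top at (313,215) measured at 42.3 mm (four clicks), everything else in place. The side view shows the lid still open.

```bash
python3 - <<'E'
from h import *; from workcell import robot
S,_=cloud("pics/scene4.npz"); q=S.reshape(-1,3); t=q[(q[:,0]>735)&(q[:,0]<950)&(abs(q[:,1]+100)<150)&(q[:,2]>100)]; print(t.min(0),t.max(0)) 
need([683,-119.5,540],yaw=-7,robot=robot)
E
```

```text
[ 735.01078944 -249.98115999  100.04905118] [922.37127192  49.58117432 232.98008006]
t 19.62 pos [590.6  64.8 524.9] xaxis [-0.004 -0.    -1.   ] z az -7.14 q [ 0.11  0.33 -0.39  1.77  0.14  1.08 -0.45] F [ 0.3 -0.6 -0. ] T [0.032 0.017 0.029] open 85.5
slide [-0.0154 -0.1714  0.1145]
ang [-0.14 -0.25  0.05]
```

```bash

python3 -m pendant '{"slide":[[-0.015,-0.015,0.01],[-0.015,-0.045,0.03],[-0.015,-0.075,0.05],[-0.015,-0.105,0.07],[-0.015,-0.135,0.09],[-0.015,-0.16,0.107],[-0.015,-0.171,0.1145],[-0.015,-0.171,0.1145]],"angular":[[0,-0.2,0],[0,-0.2,0],[0,-0.2,0],[0,-0.2,0],[0,-0.2,0],[0,-0.2,0],[0,-0.2,0],[0,-0.2,0]],"gripper":[0,0,0,0,0,0,0,0]}'
python3 -m pendant '{"slide":[[0,0,0],[0,0,0]],"angular":[[0,0,0],[0,0,0]],"gripper":[0,0]}'
python3 - <<'E'
from h import *; from workcell import robot,viewer
need([683,-119.5,459],yaw=-7,robot=robot)
for n in ("wrist","side"):
  c=viewer.get_calibration(n);p,d=viewer.camera(n);cv2.imwrite(f"pics/{n}5.png",p[:,:,::-1]);np.savez(f"pics/{n}5.npz",p=p,d=d,**c)
E
```

```text
time: 20.28
ee_pos: [683.7, -124.0, 536.6]
tool_rot: [0.101, 1.573, -0.105]
wrist_force: [-0.6, -0.6, -0.6]
opening: 85.2
time: 20.45
ee_pos: [683.2, -122.5, 535.0]
tool_rot: [0.1, 1.576, -0.103]
wrist_force: [-1.0, 0.2, -1.2]
opening: 85.1
t 20.45 pos [ 683.2 -122.5  535. ] xaxis [-0.008 -0.001 -1.   ] z az -7.41 q [ 0.32  0.46 -0.32  1.53  0.15  1.18 -0.15] F [-1.   0.2 -1.2] T [-0.018  0.016 -0.034] open 85.1
slide [ 0.076   0.0031 -0.    ]
ang [-0.41 -0.44  0.12]
```

View pics/wrist5.png

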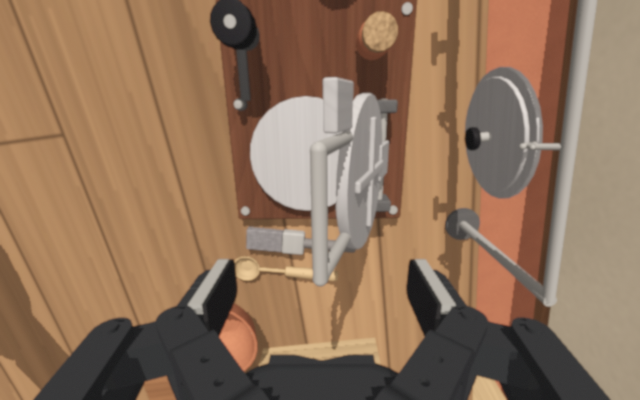

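View pics/side5.png

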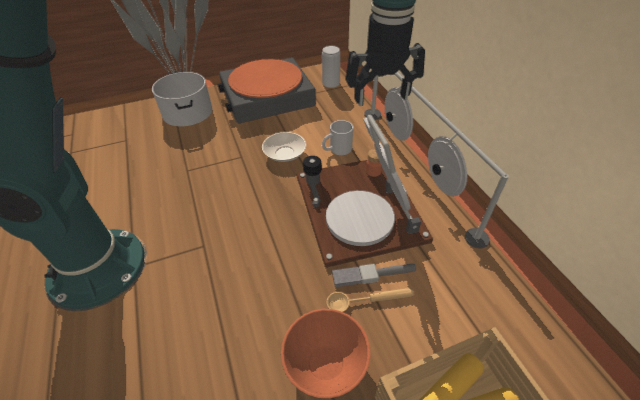

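The bar runs from (318,150) to (321,275), centred between the fingers. The side view shows the gripper directly above the handle.

```bash
python3 - <<'E'
from h import *
W,p=cloud("pics/wrist5.npz")
for v in (160,180,210,240,265): 
  r=W[v,308:332]; k=r[:,2]>270; print(v,r[k].mean(0).round(1),r[k][:,2].max().round(1),k.sum())
E
```

```text
160 [686. -78. 307.] 309.4 18
180 [684.6 -91.6 307.4] 309.5 17
210 [ 681.4 -113.2  307.1] 309.9 16
240 [ 679.  -136.4  307.2] 309.0 16
265 [ 678.  -159.2  303.8] 309.0 19
```

```bash

python3 -m pendant '{"slide":[[0.008,0.002,-0.001],[0.02,0.003,-0.0015],[0.034,0.003,-0.0015],[0.048,0.003,-0.0015],[0.06,0.003,-0.0015],[0.07,0.003,-0.0015],[0.074,0.003,-0.0015],[0.075,0.003,-0.0015]],"angular":[[0,-0.4,0.1],[-0.4,-0.4,0.1],[-0.4,-0.4,0.1],[-0.4,-0.4,0.1],[-0.4,-0.4,0.1],[-0.4,-0.4,0.1],[-0.4,-0.4,0.1],[-0.4,-0.4,0.1]],"gripper":[0,0,0,0,0,0,0,0]}'
python3 -m pendant '{"slide":[[0,0,0]],"angular":[[0,0,0]],"gripper":[0]}'
python3 - <<'E'
from h import *; from workcell import robot,viewer
need([681.5,-119,458.5],yaw=-7,robot=robot)
p,d=viewer.camera("wrist");cv2.imwrite("pics/w6.png",p[:,:,::-1])
E
```

```text
time: 21.22
ee_pos: [681.3, -118.3, 459.7]
tool_rot: [0.095, 1.57, -0.095]
wrist_force: [-1.0, -0.3, 0.4]
opening: 85.6
time: 21.3
ee_pos: [681.5, -118.2, 459.8]
tool_rot: [0.095, 1.569, -0.094]
wrist_force: [0.4, 0.9, 0.5]
opening: 85.2
t 21.3 pos [ 681.5 -118.2  459.8] xaxis [-0.001  0.    -1.   ] z az -6.9 q [ 0.31  0.51 -0.31  1.63  0.18  1.03 -0.17] F [0.4 0.9 0.5] T [0.009 0.056 0.054] open 85.2
slide [ 0.0013 -0.0008  0.0001]
ang [ 0.1  -0.04 -0.  ]
```

View pics/w6.png

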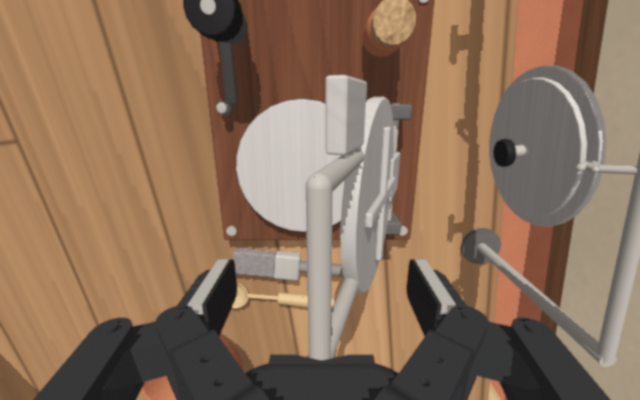

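```bash

python3 -m pendant '{"slide":[[0.001,0,0],[0.001,0,0],[0.001,0,0],[0.001,0,0],[0.001,0,0],[0.001,0,0],[0.001,0,0],[0.001,0,0]],"angular":[[0,0,0],[0,0,0],[0,0,0],[0,0,0],[0,0,0],[0,0,0],[0,0,0],[0,0,0]],"gripper":[60,120,170,200,255,255,255,255]}' 25
cat > arc.py <<'E'
from h import *; from workcell import robot; import sys
n=int(sys.argv[1]) if len(sys.argv)>1 else 8; st=float(sys.argv[2]) if len(sys.argv)>2 else 0.03
s=robot.observe(); M=R.from_rotvec(s["tool_rot"]).as_matrix(); P=s["ee_pos"]+155*M[:,0]
a=np.radians(-7); ex=np.array([np.cos(a),np.sin(a),0]); O=np.array([656.5,-119.5,0]); H=O+115*ex+[0,0,48]
rel=P-H; hx=-rel@ex; hz=rel[2]; r=np.hypot(hx,hz); ph=np.arctan2(hz,hx)
ey=np.array([-ex[1],ex[0],0])
print("t %.2f theta %.3f r %.1f y %.1f grip z %.1f open %.1f"%(s["time"],ph-0.0148,r,(P-O)@ey,P[2],s["opening"]),"F press x,y,z",np.round([s["wrist_force"]@ex,s["wrist_force"]@ey,s["wrist_force"][2]],1))
for k in range(1,n+1):
    p2=ph-st*k; d=ex*(-(r*np.cos(p2)-hx))+np.array([0,0,r*np.sin(p2)-hz]); print(np.round(M.T@d/1000,4).tolist(),end=",")
print()
E
python3 arc.py
```

```text
time: 22.02
ee_pos: [681.2, -118.1, 459.1]
tool_rot: [0.095, 1.571, -0.094]
wrist_force: [-2.3, 0.4, 3.1]
opening: 11.1
t 22.02 theta 1.215 r 271.8 y 4.4 grip z 304.1 open 11.1 F press x,y,z [-2.4  0.1  3.1]
[0.0029, 0.0, -0.0076],[0.0059, 0.0, -0.0152],[0.0093, 0.0, -0.0226],[0.0128, 0.0001, -0.03],[0.0165, 0.0001, -0.0372],[0.0205, 0.0001, -0.0443],[0.0247, 0.0001, -0.0513],[0.0291, 0.0001, -0.0582],
```

```bash

python3 -m pendant '{"slide":[[0.002,0,-0.005],[0.005,0,-0.0126],[0.0083,0,-0.02],[0.0116,0,-0.0275],[0.015,0,-0.034],[0.019,0,-0.0415],[0.0225,0,-0.0478],[0.0269,0,-0.0547]],"angular":[[0,0,0],[0,0,0],[0,0,0],[0,0,0],[0,0,0],[0,0,0],[0,0,0],[0,0,0]],"gripper":[255,255,255,255,255,255,255,255]}' >/dev/null; python3 arc.py
```

```text
t 22.68 theta 0.986 r 271.9 y 4.2 grip z 277.0 open 10.7 F press x,y,z [ 2.6 -0.6  3. ]
[0.0045, 0.0, -0.0068],[0.0092, 0.0, -0.0134],[0.0141, 0.0, -0.02],[0.0192, 0.0001, -0.0263],[0.0245, 0.0001, -0.0325],[0.03, 0.0001, -0.0386],[0.0357, 0.0001, -0.0444],[0.0415, 0.0001, -0.0501],
```

Works with about 4 N. Continue.

```bash

python3 -m pendant '{"slide":[[0.0045,0,-0.0068],[0.0092,0,-0.0134],[0.0141,0,-0.02],[0.0192,0,-0.0263],[0.0245,0,-0.0325],[0.03,0,-0.0386],[0.0357,0,-0.0444],[0.0415,0,-0.0501]],"angular":[[0,0,0],[0,0,0],[0,0,0],[0,0,0],[0,0,0],[0,0,0],[0,0,0],[0,0,0]],"gripper":[255,255,255,255,255,255,255,255]}' >/dev/null; python3 arc.py
```

```text
t 23.35 theta 0.743 r 271.9 y 4.1 grip z 234.9 open 10.8 F press x,y,z [ 2.  -1.3  1. ]
[0.006, 0.0, -0.0055],[0.0122, 0.0, -0.0108],[0.0185, 0.0, -0.016],[0.025, 0.0, -0.0209],[0.0317, 0.0001, -0.0256],[0.0384, 0.0001, -0.0302],[0.0454, 0.0001, -0.0345],[0.0524, 0.0001, -0.0387],
```

```bash

python3 -m pendant '{"slide":[[0.006,0,-0.0055],[0.0122,0,-0.0108],[0.0185,0,-0.016],[0.025,0,-0.0209],[0.0317,0,-0.0256],[0.0384,0,-0.0302],[0.0454,0,-0.0345],[0.0524,0,-0.0387]],"angular":[[0,0,0],[0,0,0],[0,0,0],[0,0,0],[0,0,0],[0,0,0],[0,0,0],[0,0,0]],"gripper":[255,255,255,255,255,255,255,255]}' >/dev/null; python3 arc.py
```

```text
t 24.02 theta 0.500 r 271.9 y 4.0 grip z 181.9 open 10.8 F press x,y,z [ 2.1 -0.5  1.1]
[0.0072, 0.0, -0.0039],[0.0144, 0.0, -0.0076],[0.0218, 0.0, -0.011],[0.0293, 0.0, -0.0143],[0.0369, 0.0, -0.0173],[0.0446, 0.0, -0.0201],[0.0523, 0.0001, -0.0226],[0.0601, 0.0001, -0.0249],
```

```bash

python3 -m pendant '{"slide":[[0.0072,0,-0.0039],[0.0144,0,-0.0076],[0.0218,0,-0.011],[0.0293,0,-0.0143],[0.0369,0,-0.0173],[0.0446,0,-0.0201],[0.0523,0,-0.0226],[0.0601,0,-0.0249]],"angular":[[0,0,0],[0,0,0],[0,0,0],[0,0,0],[0,0,0],[0,0,0],[0,0,0],[0,0,0]],"gripper":[255,255,255,255,255,255,255,255]}' >/dev/null; python3 arc.py
```

```text
t 24.68 theta 0.258 r 271.6 y 3.9 grip z 121.2 open 11.1 F press x,y,z [ 3.9 -1.3  0.8]
[0.0079, 0.0, -0.0021],[0.0158, 0.0, -0.0039],[0.0238, 0.0, -0.0055],[0.0318, 0.0, -0.0068],[0.0399, 0.0, -0.0079],[0.048, 0.0, -0.0088],[0.0561, 0.0, -0.0094],[0.0643, 0.0, -0.0098],
```

```bash

python3 -m pendant '{"slide":[[0.0079,0,-0.0021],[0.0158,0,-0.0039],[0.0238,0,-0.0055],[0.0318,0,-0.0068],[0.0399,0,-0.0079],[0.046,0,-0.0086],[0.05,0,-0.009],[0.053,0,-0.0092]],"angular":[[0,0,0],[0,0,0],[0,0,0],[0,0,0],[0,0,0],[0,0,0],[0,0,0],[0,0,0]],"gripper":[255,255,255,255,255,255,255,255]}' >/dev/null; python3 arc.py 8 0.006
python3 - <<'E'
from h import *; from workcell import robot,viewer
p,d=viewer.camera("side");cv2.imwrite("pics/s7.png",p[:,:,::-1])
E
```

```text
t 25.35 theta 0.058 r 270.8 y 3.9 grip z 67.8 open 10.8 F press x,y,z [ 4.9 -1.6  1.7]
[0.0016, 0.0, -0.0001],[0.0032, 0.0, -0.0002],[0.0049, 0.0, -0.0003],[0.0065, 0.0, -0.0004],[0.0081, 0.0, -0.0005],[0.0097, 0.0, -0.0005],[0.0114, 0.0, -0.0006],[0.013, 0.0, -0.0006],
```

View pics/s7.png

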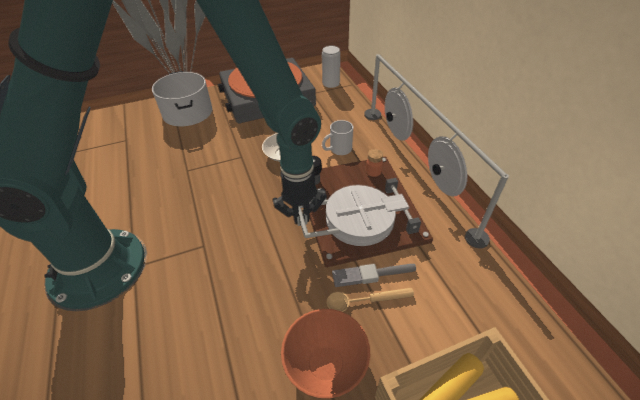

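The side view shows the lid nearly level with the gripper on its bar at about (300,210). Now small steps.

```bash

python3 -m pendant '{"slide":[[0.002,0,0.0005],[0.004,0,0.0005],[0.006,0,0.0005],[0.008,0,0.0005],[0.008,0,0.0005]],"angular":[[0,0,0],[0,0,0],[0,0,0],[0,0,0],[0,0,0]],"gripper":[255,255,255,255,255]}' >/dev/null; python3 arc.py 1
python3 -m pendant '{"slide":[[0.001,0,0],[0.002,0,0],[0.002,0,0]],"angular":[[0,0,0],[0,0,0],[0,0,0]],"gripper":[255,255,255]}' >/dev/null; python3 arc.py 1
python3 -m pendant '{"slide":[[0.001,0,0],[0.0015,0,0],[0.0015,0,0]],"angular":[[0,0,0],[0,0,0],[0,0,0]],"gripper":[255,255,255]}' >/dev/null; python3 arc.py 1
```

```text
t 25.82 theta 0.026 r 270.6 y 3.9 grip z 59.1 open 10.9 F press x,y,z [ 3.2 -0.4 -2.6]
[0.0081, 0.0, -0.0002],
t 26.07 theta 0.020 r 270.6 y 3.9 grip z 57.4 open 11.1 F press x,y,z [ 1.8 -0.9  3.1]
[0.0081, 0.0, -0.0001],
t 26.32 theta 0.018 r 270.6 y 3.9 grip z 57.0 open 11.0 F press x,y,z [-0.2 -0.8 11.8]
[0.0081, 0.0, -0.0001],
```

```bash

python3 -m pendant '{"slide":[[0,0,0],[0,0,0]],"angular":[[0,0,0],[0,0,0]],"gripper":[255,255]}' >/dev/null; python3 arc.py 1
python3 - <<'E'
from h import *; from workcell import robot,viewer
need(robot=robot)
for n in ("wrist","side","scene"):
  c=viewer.get_calibration(n);p,d=viewer.camera(n);cv2.imwrite(f"pics/{n}8.png",p[:,:,::-1]);np.savez(f"pics/{n}8.npz",p=p,d=d,**c)
a=cv2.imread("pics/side8.png")[120:280,250:450]; cv2.imwrite("pics/side8c.png",cv2.resize(a,(750,600),interpolation=cv2.INTER_CUBIC))
E
```

```text
t 26.48 theta 0.019 r 270.6 y 3.9 grip z 57.2 open 10.5 F press x,y,z [ 1.5 -1.8  4.7]
[0.0081, 0.0, -0.0001],
t 26.48 pos [502.9 -96.5 212.2] xaxis [-0.002 -0.001 -1.   ] z az -6.89 q [ 0.23  0.65 -0.17  2.2   0.34  0.32 -0.35] F [ 1.3 -2.   4.7] T [-0.15  -0.51   0.016] open 10.5
```

View pics/wrist8.png

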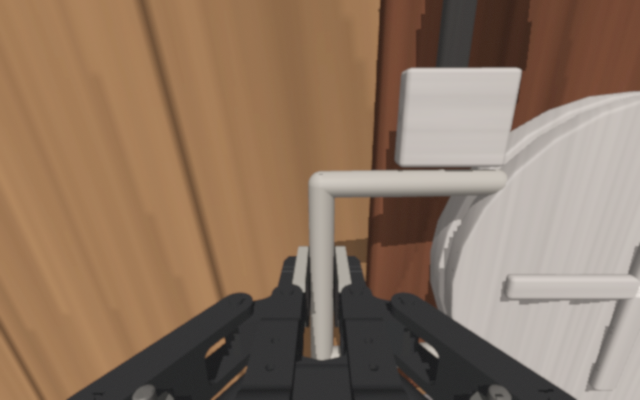

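View pics/side8c.png

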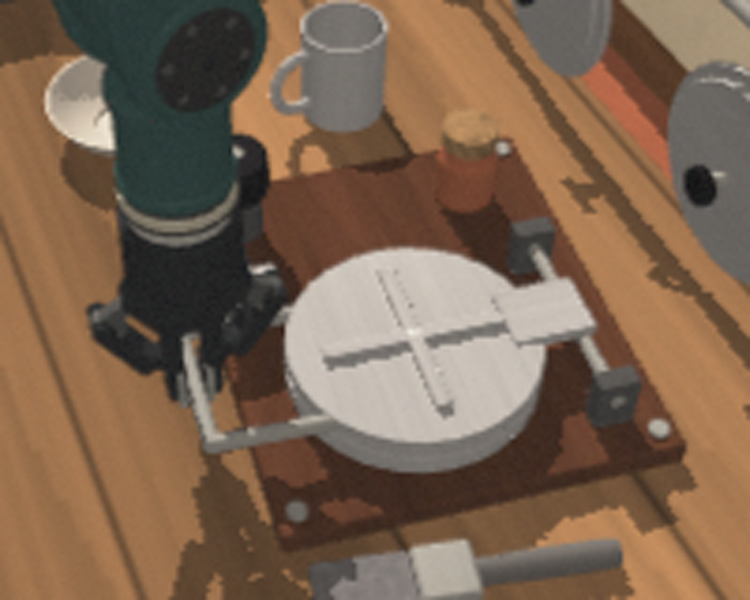

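```bash
python3 - <<'E'
from h import *
a=np.radians(-7); ex=np.array([np.cos(a),np.sin(a),0]);ey=np.array([-ex[1],ex[0],0]); O=np.array([656.5,-119.5,0])
for n in("wrist","side","scene"):
  W,p=cloud(f"pics/{n}8.npz"); q=W.reshape(-1,3); L=np.c_[(q-O)@ex,(q-O)@ey,q[:,2]]
  t=L[(np.hypot(L[:,0],L[:,1])<85)&(L[:,2]>45)&(L[:,2]<75)]
  # robust plane along x
  for _ in range(6):
    A=np.c_[t[:,0],t[:,1],np.ones(len(t))]; c=np.linalg.lstsq(A,t[:,2],rcond=None)[0]; e=t[:,2]-A@c; t=t[abs(e)<max(1.5,1.5*e.std())]
  print(n,len(t),"dz/dx %.4f dz/dy %.4f z0 %.2f"%tuple(c), e.std().round(2))
  b=L[(abs(L[:,0]+155)<8)&(abs(L[:,1])<50)&(L[:,2]>35)&(L[:,2]<75)]; print("  bar",len(b),np.percentile(b[:,2],[50,90,97]) if len(b) else "")
  ear=L[(abs(L[:,0]+100)<12)&(abs(L[:,1]-80)<10)]; print("  ear",np.nanpercentile(ear[:,2],[10,50,90]) if len(ear) else "")
E
```

```text
wrist 30583 dz/dx 0.0021 dz/dy -0.0004 z0 54.31 0.54
  bar 4620 [57.27379024 58.79777975 70.39935283]
  ear [53.28728583 54.08095825 54.8761513 ]
side 1525 dz/dx 0.0038 dz/dy -0.0004 z0 52.10 0.78
  bar 137 [55.34270044 63.0106939  72.40656152]
  ear [53.03432622 53.03432622 53.03432622]
scene 1359 dz/dx 0.0077 dz/dy 0.0022 z0 55.10 0.85
  bar 96 [56.8517547  62.7120124  69.96397698]
  ear [22.06210296 54.10505058 57.01359308]
```

```bash

python3 -m pendant '{"slide":[[0.0005,0,0],[0.0008,0,0]],"angular":[[0,0,0],[0,0,0]],"gripper":[255,255]}' >/dev/null; python3 arc.py 1
python3 -m pendant '{"slide":[[0.0007,0,0],[0.0007,0,0]],"angular":[[0,0,0],[0,0,0]],"gripper":[255,255]}' >/dev/null; python3 arc.py 1
```

```text
t 26.80 theta 0.019 r 270.6 y 3.9 grip z 57.1 open 11.1 F press x,y,z [ 0.3 -1.1 14.4]
[0.0081, 0.0, -0.0001],
t 26.97 theta 0.019 r 270.6 y 3.9 grip z 57.1 open 11.0 F press x,y,z [ 0.4  0.1 10.5]
[0.0081, 0.0, -0.0001],
```

```bash

python3 -m pendant '{"slide":[[0,0,0],[0,0,0],[0,0,0],[0,0,0],[0,0,0],[0,0,0]],"angular":[[0,0,0],[0,0,0],[0,0,0],[0,0,0],[0,0,0],[0,0,0]],"gripper":[240,215,190,160,150,150]}' >/dev/null; python3 arc.py 1
python3 - <<'E'
from h import *; from workcell import viewer
p,d=viewer.camera("wrist");cv2.imwrite("pics/w9.png",p[:,:,::-1])
E
```

```text
t 27.47 theta 0.017 r 271.8 y 3.9 grip z 56.7 open 35.2 F press x,y,z [-0.4  1.   0. ]
[0.0082, 0.0, -0.0001],
```

View pics/w9.png

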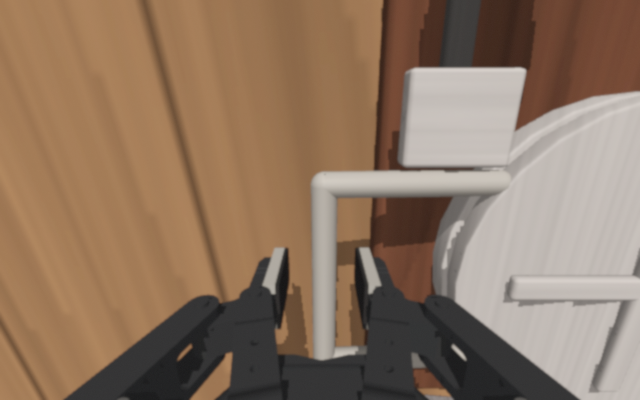

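The fingers at (275,280) and (368,280) are clear of the bar at u=324, with zero force. I'll retreat upward.

```bash

python3 -m pendant '{"slide":[[-0.008,0,0],[-0.025,0,0],[-0.05,0,0],[-0.08,0,0],[-0.11,0,0],[-0.14,0,0],[-0.17,0,0],[-0.19,0,0]],"angular":[[0,0,0],[0,0,0],[0,0,0],[0,0,0],[0,0,0],[0,0,0],[0,0,0],[0,0,0]],"gripper":[150,150,150,150,150,150,150,150]}'
python3 -m pendant '{"slide":[[-0.01,0,0],[-0.01,0,0],[-0.01,0,0]],"angular":[[0,0,0],[0,0,0],[0,0,0]],"gripper":[150,150,150]}'
python3 - <<'E'
from h import *; from workcell import robot,viewer
a=np.radians(-7); ex=np.array([np.cos(a),np.sin(a),0]);ey=np.array([-ex[1],ex[0],0]); O=np.array([656.5,-119.5,0])
for n in("wrist","side","scene"):
  c=viewer.get_calibration(n);p,d=viewer.camera(n);cv2.imwrite(f"pics/{n}10.png",p[:,:,::-1]);np.savez(f"pics/{n}10.npz",p=p,d=d,**c)
  W,p=cloud(f"pics/{n}10.npz"); q=W.reshape(-1,3); L=np.c_[(q-O)@ex,(q-O)@ey,q[:,2]]
  t=L[(np.hypot(L[:,0],L[:,1])<85)&(L[:,2]>45)&(L[:,2]<75)]
  for _ in range(6):
    A=np.c_[t[:,0],t[:,1],np.ones(len(t))]; c=np.linalg.lstsq(A,t[:,2],rcond=None)[0]; e=t[:,2]-A@c; t=t[abs(e)<max(1.5,1.5*e.std())]
  print(n,len(t),"dz/dx %.4f dz/dy %.4f z0 %.2f"%tuple(c), e.std().round(2))
  b=L[(abs(L[:,0]+155)<8)&(abs(L[:,1])<50)&(L[:,2]>35)&(L[:,2]<75)]; print("  bar",len(b),np.percentile(b[:,2],[50,90]) if len(b) else "")
need(robot=robot)
E
```

```text
time: 28.18
ee_pos: [503.0, -95.9, 405.0]
tool_rot: [0.093, 1.569, -0.096]
wrist_force: [0.7, -0.2, -0.5]
opening: 35.2
time: 28.43
ee_pos: [502.7, -95.8, 415.7]
tool_rot: [0.093, 1.568, -0.097]
wrist_force: [0.1, -0.4, -0.5]
opening: 35.2
wrist 13009 dz/dx 0.0026 dz/dy -0.0002 z0 54.35 0.63
  bar 906 [57.17789095 58.44780013]
side 1530 dz/dx 0.0038 dz/dy -0.0003 z0 52.18 0.8
  bar 148 [54.97391164 57.05620491]
scene 1349 dz/dx 0.0035 dz/dy -0.0017 z0 55.17 0.82
  bar 153 [57.11590939 60.59372266]
t 28.58 pos [502.4 -95.8 413.8] xaxis [-0.004 -0.002 -1.   ] z az -6.89 q [ 0.37  0.33 -0.35  2.06  0.16  0.78 -0.19] F [ 0.2 -0.5 -0.9] T [ 0.029  0.01  -0.027] open 35.4
```

View pics/side10.png

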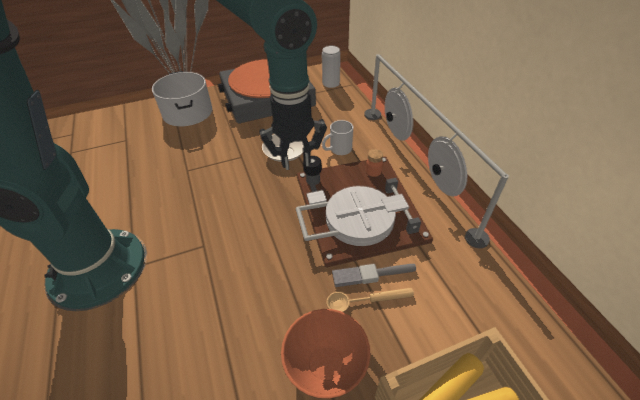

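View pics/scene10.png

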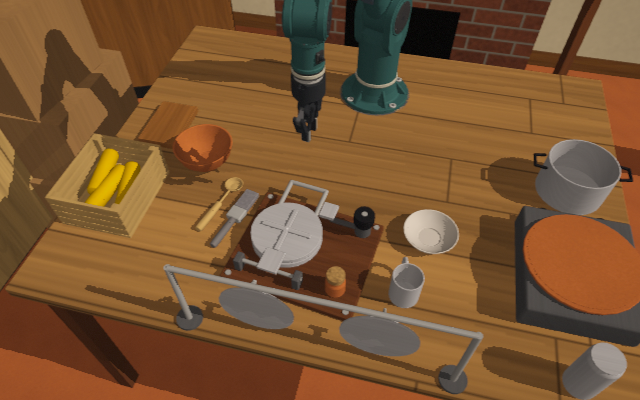

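The lid is down and level in both views, the bystanders are where they were, and the gripper is clear. Before handing in, I'll check the camera's tilt bias on the fixed lower plate.

```bash
python3 - <<'E'
from h import *
a=np.radians(-7); ex=np.array([np.cos(a),np.sin(a),0]);ey=np.array([-ex[1],ex[0],0]); O=np.array([656.5,-119.5,0])
for f,lo,hi,R0 in(("side0",28,42,85),("side4",28,42,85),("wrist4",28,42,85)):
  W,p=cloud(f"pics/{f}.npz"); q=W.reshape(-1,3); L=np.c_[(q-O)@ex,(q-O)@ey,q[:,2]]
  t=L[(np.hypot(L[:,0],L[:,1])<R0)&(L[:,2]>lo)&(L[:,2]<hi)]
  for _ in range(6):
    A=np.c_[t[:,0],t[:,1],np.ones(len(t))]; c=np.linalg.lstsq(A,t[:,2],rcond=None)[0]; e=t[:,2]-A@c; t=t[abs(e)<max(1.5,1.5*e.std())]
  print(f,len(t),c.round(4))
W,p=cloud("pics/wrist10.npz"); q=W.reshape(-1,3); L=np.c_[(q-O)@ex,(q-O)@ey,q[:,2]]
t=L[(L[:,2]>15)&(L[:,2]<25)&(L[:,0]>-120)&(L[:,0]<150)&(abs(L[:,1]-50)<160)]; A=np.c_[t[:,:2],np.ones(len(t))]; print("board",len(t),np.linalg.lstsq(A,t[:,2],rcond=None)[0].round(4))
E
```

```text
side0 1809 [-2.90000e-03 -1.70000e-03  3.40825e+01]
side4 1811 [-1.10000e-03 -1.90000e-03  3.41356e+01]
wrist4 6011 [ 1.00000e-03 -5.00000e-04  3.64872e+01]
board 26627 [ 4.00000e-04 -5.00000e-04  2.04922e+01]
```

```bash
python3 -c "
from workcell import robot
print(robot.job_done(), robot.observe()['time'])"
```

```text
the job is handed in; nothing more can be done
the job is handed in; nothing more can be done
```

The press is set to four clicks with the upper plate down on the stop pin, and I handed the job in at about 29 s of the 72 s allowed.

- **Dial:** I gripped it and turned it anticlockwise in small steps. It passed four clicks, so it had started at four. About 10 degrees past the zero click the resistance kept growing instead of falling off. I held it at about 0.36 N m in total, which I put at roughly 11 N on the stop, within the 2.5 to 25 N window.
- **Four clicks:** I then turned it clockwise, feeling each click. I ended back at the starting angle with almost no torque left, and let go.
- **Plate:** I gripped the handle bar lightly and swung it down with 5 N or less. It met firm resistance at the pin at up to about 14 N at the handle, which I estimate at under 20 N on the pin. I then let go and moved straight up.

**Last checks:**
- **Pin height:** its top measured 42.3 mm after the dial was set, against 42 mm expected.
- **Plate position:** the handle bar's centre is about 52 mm up and the plate's top about 54 mm up, both as expected at four clicks.
- **Nothing disturbed:** the cup, dish, brush, salt jar, spoon and bowl look unmoved, and nothing is touching the robot.

**Disagreement:** the plate's tilt from the images came out between -0.002 and -0.004 rad, or -0.006 from the side camera once I corrected for its bias. One click is 0.007 rad, so that side reading alone would suggest three clicks. The pin height, the plate and bar heights, and the clicks I felt all point to four.

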